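# Put the signed book in the sash-fronted showcase

## Robot

A 7-joint arm with a two-finger parallel gripper is mounted at the origin on the work surface. World frame = base frame: x ahead of the robot, y to its left, z up, the work surface at z = 0. Lengths are in mm, angles in rad, forces in N, time in s.
With the tool pointing down it reaches from about 425 to 925 mm from the base axis. Payload 6.8 kg.
Tool frame: the origin (TCP) lies at the centre of the arm's flange, where the gripper is bolted on; the fingertips stand 173 mm ahead of it and the grasp point (between the pads) lies 155 mm ahead of it (tcp_to_grasp is the distance from the TCP to the grasp point, in mm); y points along the fingers, x is the direction in which the jaws open and shut, and the axes are right-handed (so a half turn about y gives the same grasp; the last joint's range is limited). The gripper opens to 85 mm and grips with 20 to 120 N. Pads are 22 mm wide; open, the fingers measure 114 mm over their backs; the gripper's body (76 mm by 85 mm) begins 54 mm behind the grasp point. The pads swing forward as they close: fully open they stand 13 mm farther back than shut.
Start: joints at [1.035, 0.477, 0.022, 1.555, -0.011, 1.109, -0.083], TCP at [280.044, -614.181, 404.708] pointing down, gripper open.
Joint ranges: [-2.96, 2.96], [-0.34, 2.1], [-1.41, 1.46], [0.24, 2.44], [-1.37, 4.51], [0.17, 1.92], [-2.96, 2.96]. Speed limits (rad/s): [2.39, 2.39, 3.14, 3.14, 3.14, 3.14, 3.14].

## Interface

Orientations are given as a unit quaternion [x, y, z, w].
In Python, from station import * gives the robot as it stands. The module is installed in compiled form; this text tells all that it offers.
- The arm moves only by the tool servo_tool, never from a script. Its arguments are lists of equal length, an entry for each row: "turn": the turn, a rotation vector about the tool's x, y, z each as a share of 0.5 rad, from -1 to 1, a list of three; "dp": the shift along the tool's x, y, z each as a share of 15 cm, from -1 to 1, a list of three; "jaw": the opening, from -1 (shut) to 1 (fully open), so that 0 is half open. A call has 1 to 20 rows; each row shifts and turns the commanded pose from where the row before left it, along the tool's axes as they then stand; what a row does not reach is not made up. A row lasts 1/8 s, in which the tool goes at most 62.5 mm and 10.7 degrees, less where a joint would pass 70% of its speed; a pose out of reach is approached as far as the arm can. A call with a number of a shift or a turn outside -1 to 1 is refused whole. A call with a gripper value outside its range is refused whole. The fingers move at their own pace and stop on an object; "squeeze" is the grip in N (left out, the last holds). Time passes only in rows, so rows that do not move let the fingers close. It gives the time, the measured TCP pose, the force and the opening at its end, in the units of the state.
- state(): the state, without advancing time (a new reading comes with each control period).
- capture(name): name is "side" or "top"; returns (picture, depth): 384x512x3 uint8, red, green, blue; 384x512 float32, mm along the optical axis (not along the pixel's ray), 0 where there is no reading.
- camera_info(name): a dict with "fovy" (degrees; the focal length in pixels is half the picture's height over the tangent of half this angle, whatever the lens; pixels are square), "cx", "cy" (the principal point, pixels), "distortion" ([k1, k2, p1, p2, k3] as OpenCV has them; the pictures are not rectified), "origin" and "orientation" of the camera in the world. Camera axes: x right, y down, z forward; pixel columns grow to the right and rows downward; lengths in mm; the calibration is good to about 2 mm. A picture is of the moment at which its call begins. camera_info takes no time and is no camera call.
- hand_in(): hands the job in, once; it reports no verdict.
The state is a dict: "clock": time; "q": joint angles; "joint_velocities": joint speeds; "effort": joint torques, N m; "tool_pos": TCP position; "ee_rot": TCP orientation; "wrist_force": force on the tool from outside, world axes, zero at the start; "wrist_torque": the same for the moment, N m; "finger_gap": finger opening in mm.
Only numpy, scipy, OpenCV 4.12 (cv2) and the standard library are available. Lean on these libraries where they do the work, as an engineer would, in place of code of your own. Each camera call takes 0.05 s, during which the arm holds its last target.

## Task

Put the signed pocket book on show in the glass showcase: raise the sash by its handle, take the shortest of the three books from the wire rack and lean it centred on the empty book cradle inside, squarely, with its bottom edge on the ledge, its back against the slope and its front cover facing up to the visitors' side. Then draw the sash gently down by its handle until it is fully shut. Do not drop the book, and leave the other exhibits, the other books and everything on the table standing where they are.

Things in the scene. Friction and masses are not known exactly. Their poses are not given: they have to be found in the camera images.
- book: The book to put on show: the shortest of three cloth-bound hardbacks upright in the wire rack; 20 thick, 95 wide, 130 mm tall, 0.15 to 0.28 kg. Origin: centre of its bottom edge. x: out of its front cover (the one with a pale picture panel), y: spine to fore-edge, z: up to its top edge. It starts with x near the rack's x; near its top over 40 mm are free before and behind it.
- rack: Wire book rack, fixed: board 205 x 100 mm, 12 mm thick, with six wire hoops across it, 70 mm high, 36 mm apart along its x. Origin: centre of its underside; the books stand on the board, 12 mm above it, 72 mm apart along its x, covers square to x.
- book_thick: Bystander in the rack: hardback 26 x 108 x 152 mm. Origin: centre of its bottom edge.
- book_thin: Bystander in the rack: hardback 14 x 104 x 152 mm. Origin: centre of its bottom edge.
- case: Glazed showcase, fixed: 250 deep (x), 480 wide (y), 640 mm high, aluminium frame; wooden floor, its top 25 mm above the table. Origin: on its underside, midway along y, 145 mm from its sash side (-x) and 105 mm from its back. Sash on its -x side, visitors look in from +x. Three exhibit places inside, 130 mm apart along y.
- sash (a joint): Height of the glass sash above shut, m: 0 fully shut, 0.275 fully raised (end stops); may start a little open. A spring balance carries the 0.9 kg sash: it stays wherever it is left; moving it slowly takes 4 to 7 N up or down. Its lower edge is 50 mm above the table when shut, 325 mm when fully raised.
- sash_handle (a point): Middle of the bar of the sash's D handle (moves with the sash): round steel bar, 12 mm thick, along the case's y, 124 mm between its end posts, bar centre 45 mm out (-x of the case) from the face of the sash's bottom rail and 20 mm above the sash's lower edge; 70 mm above the table when shut.
- opening (a point): Centre of the sash opening on top of the sill, 50 mm above the table, in the sash's plane (14 mm thick). Axes as the case. The opening is 440 mm wide; above 335 mm the front is closed by a fixed transom and pane just behind the sash. This point is 137 mm from the case's origin towards its -x.
- cradle: Empty wooden book cradle, fixed in one of the exhibit places: base 100 (x) x 80 mm (y), 68 mm high. Origin: centre of its underside. A slope at 45 degrees rises 75 mm from the rest line towards -x (the sash); a 26 mm ledge with a 6 mm upturned edge stands square to its foot. The book's back lies on the slope, its bottom edge on the ledge; its top 55 mm stand free above the slope.
- cradle_rest (a point): Middle of the cradle's rest line, where slope and ledge meet: 30 mm in front (+x) of the cradle's origin, 14 mm above its underside. Axes as the cradle. Book home: its bottom edge's centre is 7 mm further +x and 7 mm higher than this point.
- vase: Bystander, an exhibit in the case: blue-grey ceramic vase, 72 mm diameter, 130 mm high. Origin: centre of its foot.
- figurine: Bystander, an exhibit in the case: copper-coloured figurine on a 64 mm square wooden base, 133 mm high. Origin: centre of its underside.
- mug: Bystander on the table: white mug, 76 mm diameter, 85 mm high, with a handle at its +y, between the rack and the case. Origin: centre of its underside.
- book_stack: Bystander: pile of four larger books lying flat, about 135 x 195 mm, 88 mm high. Origin: centre of its underside.
- bottle: Bystander: green glass bottle, 64 mm diameter, 210 mm high. Origin: centre of its underside.
- glasses_case: Bystander: black spectacle case, 62 x 160 mm, 36 mm high. Origin: centre of its underside.
- desk_bell: Bystander: steel desk bell, 80 mm diameter, 56 mm high. Origin: centre of its underside.
- pen_pot: Bystander: dark pen pot with pens, 72 mm diameter, 150 mm high. Origin: centre of its underside.
Not all that is in view belongs to the job. What is shaped like the book but orange or purple is not meant.

How it is judged:
By the outcome, as a careful person would: the job done as asked, in the order asked, and still so for the second after the job is handed in, with the robot touching nothing.
It also fails if it takes over 72 s, if anything falls off the work surface, if the arm or the gripper's body presses on something with over 40 N, if the wrist force passes 120 N, or if a joint passes its speed limit or range.

## Working session

There is one attempt and no reset: what is moved stays moved. The work goes in short steps, Python scripts to look and compute and a tool call to move; the robot and the scene stay as the last step left them, time stands still between calls to the robot, and variables do not carry over. Pictures are saved under pics/ and viewed, and the job is handed in when it is done.

Besides the shell and the picture viewer there is one more tool, called after "Call:" by a JSON object that holds its "name" and its "arguments", one argument or row to a line. servo_tool: Moves the arm, as the interface text tells. Its arguments: {"type":"object","properties":{"turn":{"type":"array","items":{"type":"array","items":{"type":"number"}}},"dp":{"type":"array","items":{"type":"array","items":{"type":"number"}}},"jaw":{"type":"array","items":{"type":"number"}},"squeeze":{"type":"number"}},"required":["turn","dp","jaw"]}

```bash
mkdir -p pics
python3 - <<'E'
from station import *
import cv2,numpy as np
print(state())
for n in("side","top"):
    p,d=capture(n); print(n,camera_info(n))
    cv2.imwrite(f"pics/{n}0.png",p[:,:,::-1]); np.save(f"{n}0.npy",d); np.save(f"{n}0p.npy",p)
E
```

```text
{'clock': 0.0, 'q': array([ 1.03491718,  0.47780118,  0.02233708,  1.55646253, -0.01149459,
        1.10928339, -0.08309665]), 'joint_velocities': array([ 5.07111524e-04,  5.31476343e-05,  1.01621048e-03,  1.34922773e-03,
       -1.21093840e-03, -1.48488069e-04,  5.37843363e-04]), 'effort': array([ 4.05585752e-04, -5.96442211e+01,  1.60792116e+00, -2.81187648e+01,
        1.24333519e-02,  9.39110178e-03,  8.56535962e-06]), 'tool_pos': array([ 279.91758567, -613.91880166,  403.71996974]), 'ee_rot': array([-0.59443626,  0.38303434, -0.38189799,  0.59504971]), 'wrist_force': array([ 0.00136258, -0.15430943,  0.01643329]), 'wrist_torque': array([-0.00951173,  0.01078932, -0.00504278]), 'finger_gap': 85.65466145203372}
side {'fovy': 44.656313677855664, 'cx': 258.99322575998866, 'cy': 197.42198399925587, 'distortion': array([-0.11652714,  0.        ,  0.        ,  0.        ,  0.        ]), 'origin': array([ 552.2024456 ,  582.73384884, 1638.95683952]), 'orientation': array([ 0.0439145 ,  0.98557551, -0.16342102, -0.00245025])}
top {'fovy': 54.57910354446723, 'cx': 256.968186787959, 'cy': 189.247986159023, 'distortion': array([0.03285733, 0.        , 0.        , 0.        , 0.        ]), 'origin': array([ 317.13088657,   40.25753306, 1330.340575  ]), 'orientation': array([ 0.70515955, -0.70405775,  0.05612436, -0.06247202])}
```

View pics/side0.png

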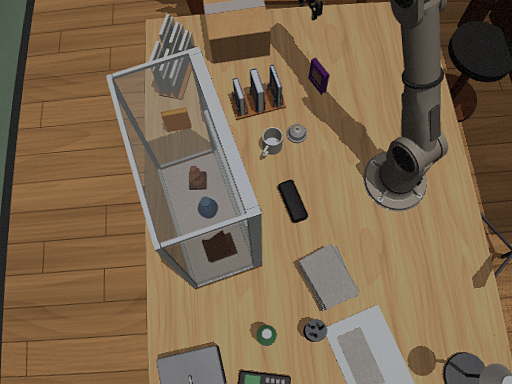

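View pics/top0.png

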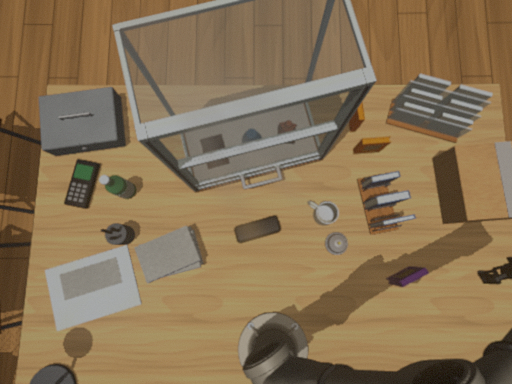

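```bash
cat > h.py <<'E'
import numpy as np,cv2
from scipy.spatial.transform import Rotation as R
from station import *
def K(ci):
    f=192/np.tan(np.radians(ci['fovy'])/2); return np.array([[f,0,ci['cx']],[0,f,ci['cy']],[0,0,1.]])
def cloud(name,d):
    ci=camera_info(name); v,u=np.mgrid[0:384,0:512].astype(float)
    p=cv2.undistortPoints(np.stack([u.ravel(),v.ravel()],1).reshape(-1,1,2),K(ci),ci['distortion']).reshape(-1,2)
    X=np.c_[p,np.ones(len(p))]*d.reshape(-1,1)
    W=R.from_quat(ci['orientation']).apply(X)+ci['origin']; W[d.ravel()==0]=np.nan
    return W.reshape(384,512,3)
def proj(name,P):
    ci=camera_info(name); P=np.atleast_2d(P); X=R.from_quat(ci['orientation']).inv().apply(P-ci['origin'])
    return cv2.projectPoints(X,np.zeros(3),np.zeros(3),K(ci),ci['distortion'])[0].reshape(-1,2)
def grab(name,tag):
    p,d=capture(name); np.save(f"{name}{tag}.npy",d); np.save(f"{name}{tag}p.npy",p); return p,d,cloud(name,d)
def show(p,r0,r1,c0,c1,s,fn):
    cv2.imwrite('pics/'+fn,cv2.resize(p[r0:r1,c0:c1,::-1],None,fx=s,fy=s,interpolation=cv2.INTER_CUBIC))
E
python3 - <<'E'
from h import *
for n in("side","top"):
    W=cloud(n,np.load(n+"0.npy")); p=np.load(n+"0p.npy")
    np.save(n+"W.npy",W)
    q=[(340,130),(400,150),(238,95),(257,90),(276,85),(320,75),(175,120),(272,140),(297,132),(292,200),(207,208),(197,180),(219,247)] if n=="side" else [(263,180),(230,190),(215,150),(380,178),(388,198),(395,218),(325,213),(337,243),(257,229),(310,120),(288,133),(252,136),(250,105),(250,165),(370,145),(408,275)]
    for u,v in q: print(n,u,v,W[v,u].round(0))
show(np.load("side0p.npy"),50,300,100,320,3,'s1.png') if 0 else show(np.load("side0p.npy"),60,140,210,350,5,'s1.png')
show(np.load("top0p.npy"),90,250,180,440,3,'t1.png')
show(np.load("side0p.npy"),40,290,100,310,2.3,'s2.png')
E
```

```text
side 340 130 [ 179. -223.    1.]
side 400 150 [ 73.  17. 317.]
side 238 95 [ 564. -331.  140.]
side 257 90 [ 493. -334.  160.]
side 276 85 [ 421. -355.  150.]
side 320 75 [ 244. -414.  103.]
side 175 120 [717.  28. 640.]
side 272 140 [ 448. -203.    3.]
side 297 132 [ 354. -207.   45.]
side 292 200 [402.  58.  36.]
side 207 208 [651. 256. 636.]
side 197 180 [670. 187. 639.]
side 219 247 [642. 308. 466.]
top 263 180 [576.  31.   5.]
top 230 190 [540. 150.   0.]
top 215 150 [585. 161. 374.]
top 380 178 [ 556. -348.  139.]
top 388 198 [ 488. -363.  158.]
top 395 218 [ 425. -380.  161.]
top 325 213 [ 456. -190.    8.]
top 337 243 [ 350. -222.   42.]
top 257 229 [397.  52.  34.]
top 310 120 [649. -85. 427.]
top 288 133 [637. -35. 358.]
top 252 136 [611.  62. 413.]
top 250 105 [601.  61. 640.]
top 250 165 [589.  73. 185.]
top 370 145 [ 676. -330.  109.]
top 408 275 [ 249. -426.  115.]
```

```bash
ls pics
```

```text
s1.png
s2.png
side0.png
t1.png
top0.png
```

View pics/s1.png

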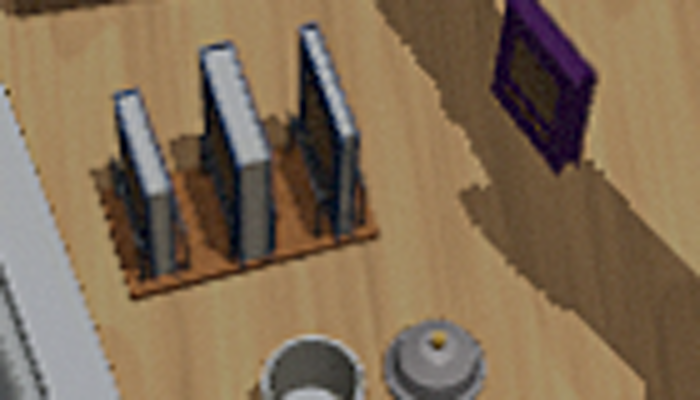

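View pics/t1.png

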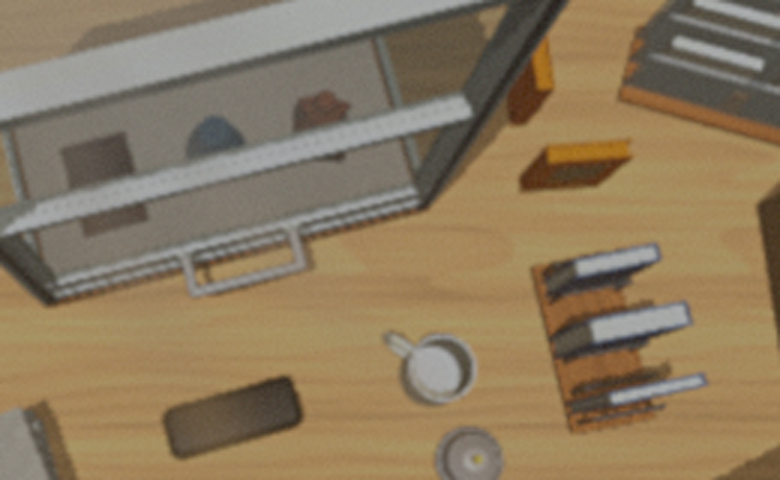

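View pics/s2.png

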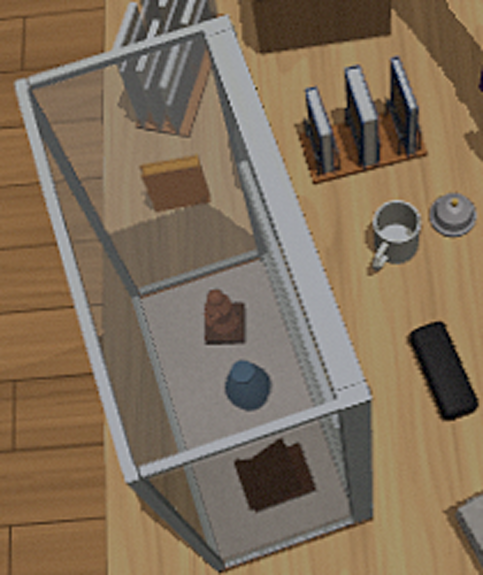

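Run:
```python
from h import *
for n in("side","top"):
    W=np.load(n+"W.npy"); x,y,z=W[...,0],W[...,1],W[...,2]
    print(n)
    # height histogram of case top
    m=(z>620)&(z<660)&(y>-300)&(y<450)&(x>450)
    P=W[m]; r=cv2.minAreaRect(P[:,:2].astype(np.float32)); print('top',r,cv2.boxPoints(r).round(1).tolist(),np.median(P[:,2]))
    # handle
    m=(z>40)&(z<200)&(x>480)&(x<590)&(y>-70)&(y<160)
    v,u=np.nonzero(m); P=W[m]
    print('handle cand',len(P)); 
    if len(P): print(np.c_[u,v,P.round(0)][::max(1,len(P)//40)].astype(int).tolist())
    # books
    for nm,x0,x1,zz in(('short',520,610,142),('thick',455,520,164),('thin',380,455,164)):
        m=(abs(z-zz)<9)&(x>x0)&(x<x1)&(y>-450)&(y<-250); P=W[m]
        print(nm,len(P),cv2.minAreaRect(P[:,:2].astype(np.float32)),np.median(P[:,2]),P[:,:2].mean(0))
    m=(abs(z-12)<5)&(x>370)&(x<620)&(y>-450)&(y<-240); P=W[m]; r=cv2.minAreaRect(P[:,:2].astype(np.float32));print('rack',len(P),r,cv2.boxPoints(r).round(0).tolist())
    m=(z>30)&(z<200)&(x>550)&(x<830)&(y>-100)&(y<320); P=W[m]; v,u=np.nonzero(m); print('inside',len(P))
```

```text
side
top ((711.7192993164062, 78.53680419921875), (252.66390991210938, 483.26824951171875), 14.683478355407715) [[528.2999877929688, 280.29998779296875], [650.7999877929688, -187.1999969482422], [895.2000122070312, -123.19999694824219], [772.7000122070312, 344.29998779296875]] 638.7361156123554
handle cand 0
short 115 ((560.9299926757812, -359.4620056152344), (21.125320434570312, 95.8418197631836), 11.32620906829834) 139.40056568951672 [ 561.34924028 -361.90219865]
thick 158 ((491.71014404296875, -374.489013671875), (26.194068908691406, 111.60112762451172), 9.657822608947754) 160.01869612437542 [ 491.21257367 -375.56978317]
thin 98 ((422.0047607421875, -387.2906188964844), (16.230728149414062, 108.80392456054688), 11.164945602416992) 159.79651275908225 [ 422.30137171 -387.27258202]
rack 425 ((495.7999572753906, -328.15728759765625), (235.5099334716797, 191.59568786621094), 4.387902736663818) [[371.0, -242.0], [386.0, -433.0], [621.0, -415.0], [606.0, -224.0]]
inside 411
top
top ((710.9505004882812, 77.38375854492188), (255.56565856933594, 479.3650817871094), 14.728459358215332) [[526
[... 1274 characters left out ...]
187, 532, 85, 105]]
short 184 ((560.4752807617188, -363.0621643066406), (20.174806594848633, 94.49687957763672), 12.040684700012207) 139.18115760318472 [ 560.77605503 -364.13026901]
thick 278 ((489.8459777832031, -374.9725341796875), (25.748577117919922, 107.67864227294922), 11.448351860046387) 161.29319855765573 [ 490.21227364 -376.80695175]
thin 150 ((419.6885681152344, -388.3625793457031), (13.829654693603516, 101.4502182006836), 12.469381332397461) 161.46149538131328 [ 420.03849376 -390.16359485]
rack 792 ((495.3661193847656, -339.31744384765625), (244.52743530273438, 197.02239990234375), 1.1875584125518799) [[371.0, -243.0], [375.0, -440.0], [620.0, -435.0], [616.0, -238.0]]
inside 1273
```

```bash
cat > geo.py <<'E'
from h import *
yaw=np.radians(14.7); cx=np.array([np.cos(yaw),np.sin(yaw),0]); cy=np.array([-np.sin(yaw),np.cos(yaw),0])
CO=np.array([711.3,78.0,0])+20*cx
def c2w(x,y,z): return CO+x*cx+y*cy+np.array([0,0,z])
E
cat > ov.py <<'E'
from geo import *
def ov(name,p,r0,r1,c0,c1,s,fn,lines,pts=()):
    im=cv2.resize(p[r0:r1,c0:c1,::-1],None,fx=s,fy=s,interpolation=cv2.INTER_CUBIC).copy()
    f=lambda P:tuple(int(round(t)) for t in (proj(name,P)[0]+.5-np.array([c0,r0]))*s)
    for a,b,col in lines: cv2.line(im,f(a),f(b),col,1,cv2.LINE_AA)
    for a in pts: cv2.circle(im,f(a),3,(0,255,255),-1)
    cv2.imwrite('pics/'+fn,im)
def box(o,ex,ey,x0,x1,y0,y1,z0,z1,col):
    P=lambda x,y,z:o+x*ex+y*ey+np.array([0,0,z])
    L=[]
    for z in(z0,z1):
        q=[P(x0,y0,z),P(x1,y0,z),P(x1,y1,z),P(x0,y1,z)]
        L+=[(q[i],q[(i+1)%4],col) for i in range(4)]
    L+=[(P(x,y,z0),P(x,y,z1),col) for x in(x0,x1) for y in(y0,y1)]
    return L
def cradle(o,ex,ey,col):
    P=lambda x,y,z:o+x*ex+y*ey+np.array([0,0,z]); L=[]
    prof=[(-50,0),(50,0),(48.4,32.4),(30,14),(-23,67),(-50,0)]
    for y in(-40,40):
        L+=[(P(a[0],y,a[1]),P(b[0],y,b[1]),col) for a,b in zip(prof,prof[1:])]
    L+=[(P(a[0],-40,a[1]),P(a[0],40,a[1]),col) for a in prof]
    return L
E
python3 - <<'E'
from ov import *
L=box(c2w(0,0,0),cx,cy,-145,105,-240,240,0,640,(0,0,255))+box(c2w(0,0,0),cx,cy,-137,95,-220,220,25,25,(0,160,0))
cr=cradle(c2w(0,130,25),cx,cy,(0,255,0))
ov('side',np.load('side0p.npy'),40,300,95,275,2.3,'o1.png',L)
ov('side',np.load('side0p.npy'),200,290,160,270,7,'o2.png',cr)
ov('top',np.load('top0p.npy'),90,200,170,340,4.6,'o3.png',cr+L)
E
```

```text
(no output)
```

View pics/o1.png

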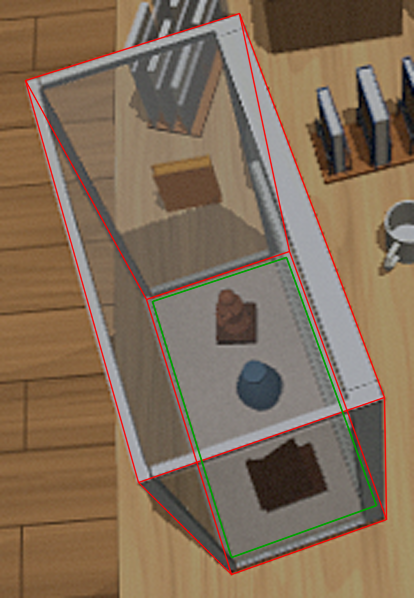

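View pics/o2.png

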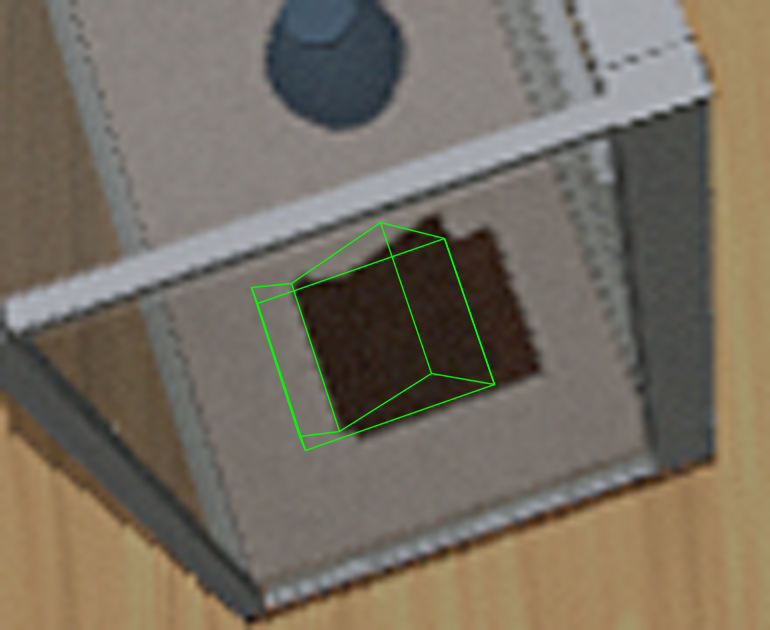

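View pics/o3.png

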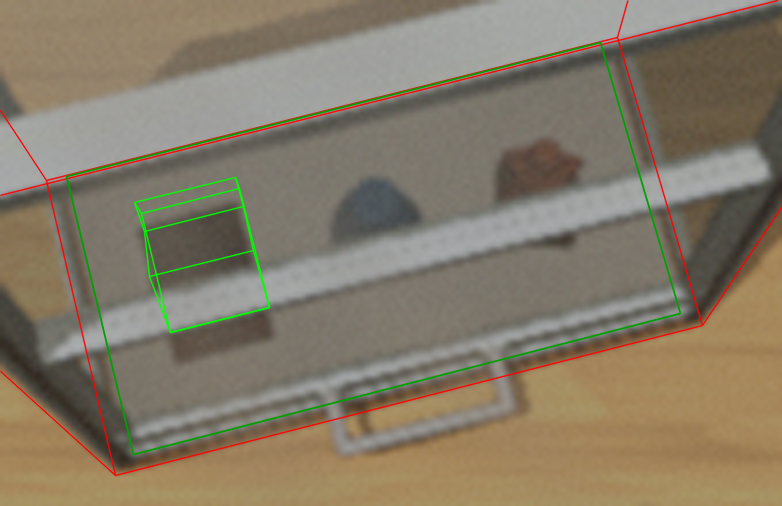

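Run:
```python
from ov import *
from scipy.optimize import minimize
p=np.load('side0p.npy').astype(int); t=np.load('top0p.npy').astype(int)
def dark(p,r0,r1,c0,c1):
    m=np.zeros(p.shape[:2],bool); s=p[r0:r1,c0:c1]; m[r0:r1,c0:c1]=(s.sum(2)<200)&(s[...,0]>s[...,2]+5); return m
ms=dark(p,225,268,195,242)
print(ms.sum())
prof=[(-50,0),(50,0),(50,10),(48.4,32.4),(30,14),(-23,67),(-50,67)]
S=8
def sil(v,name,r0,r1,c0,c1):
    x,y,a=v; ex=np.array([np.cos(yaw+a),np.sin(yaw+a),0]);ey=np.array([-ex[1],ex[0],0]);o=c2w(x,y,25)
    im=np.zeros(((r1-r0)*S,(c1-c0)*S),np.uint8)
    f=lambda P:((proj(name,P)+.5-[c0,r0])*S).round().astype(np.int32)
    P=lambda q,yy:np.array([o+u*ex+yy*ey+[0,0,w] for u,w in q])
    # convex pieces: base wedge/back, ledge
    for q in ([(-50,0),(50,0),(50,8),(30,14),(-23,67)],[(30,14),(48.4,32.4),(50,0),(30,0)]):
        h=cv2.convexHull(np.r_[f(P(q,-40)),f(P(q,40))]); cv2.fillConvexPoly(im,h,255)
    return cv2.resize(im,(c1-c0,r1-r0),interpolation=cv2.INTER_AREA)/255.
R0=(222,272,190,245)
obs=ms[R0[0]:R0[1],R0[2]:R0[3]].astype(float)
best=None
for x in np.arange(-50,-15,2.):
  for y in np.arange(118,143,2.):
    for a in(-.1,-.05,0,.05,.1):
      e=abs(sil((x,y,a),'side',*R0)-obs).sum()
      if best is None or e<best[0]: best=(e,x,y,a)
print(best)
r=minimize(lambda v:abs(sil((v[0],v[1],v[2]/50),'side',*R0)-obs).sum(),[best[1],best[2],best[3]*50],method='Nelder-Mead',options=dict(initial_simplex=np.array([best[1:3]+(best[3]*50,)]*4)+np.array([[0,0,0],[3,0,0],[0,3,0],[0,0,2]])))
print(r.x,r.x[2]/50,r.fun)
v=r.x; a=yaw+v[2]/50; ex=np.array([np.cos(a),np.sin(a),0]);ey=np.array([-ex[1],ex[0],0])
cr=cradle(c2w(v[0],v[1],25),ex,ey,(0,255,0))
ov('side',np.load('side0p.npy'),200,290,160,270,7,'o4.png',cr)
ov('top',np.load('top0p.npy'),90,200,170,340,4.6,'o5.png',cr)
```

```text
705Traceback (most recent call last):
  File "<stdin>", line 25, in <module>
  File "<stdin>", line 17, in sil
  File "<stdin>", line 13, in <lambda>
  File "h.py", line 13, in proj
    ci=camera_info(name); P=np.atleast_2d(P); X=R.from_quat(ci['orientation']).inv().apply(P-ci['origin'])
ValueError: time passes only in moves, steps and waits
```

```bash
python3 - <<'E'
s=open('h.py').read()
s=s.replace("from station import *","from station import *\nimport functools\n_ci=camera_info\ncamera_info=functools.lru_cache(None)(_ci)")
open('h.py','w').write(s)
E
cat > fit.py <<'E'
from ov import *
from scipy.optimize import minimize
p=np.load('side0p.npy').astype(int)
m=np.zeros(p.shape[:2],bool); s=p[225:268,195:242]; m[225:268,195:242]=(s.sum(2)<200)&(s[...,0]>s[...,2]+5)
S=8
def sil(v,name,r0,r1,c0,c1):
    x,y,a=v; ex=np.array([np.cos(yaw+a),np.sin(yaw+a),0]);ey=np.array([-ex[1],ex[0],0]);o=c2w(x,y,25)
    im=np.zeros(((r1-r0)*S,(c1-c0)*S),np.uint8)
    f=lambda P:((proj(name,P)+.5-[c0,r0])*S).round().astype(np.int32)
    P=lambda q,yy:np.array([o+u*ex+yy*ey+[0,0,w] for u,w in q])
    for q in ([(-50,0),(50,0),(50,8),(30,14),(-23,67)],[(30,14),(48.4,32.4),(50,0),(30,0)]):
        h=cv2.convexHull(np.r_[f(P(q,-40)),f(P(q,40))]); cv2.fillConvexPoly(im,h,255)
    return cv2.resize(im,(c1-c0,r1-r0),interpolation=cv2.INTER_AREA)/255.
R0=(222,272,190,245)
obs=m[R0[0]:R0[1],R0[2]:R0[3]].astype(float)
best=None
for x in np.arange(-50,-15,3.):
  for y in np.arange(118,143,3.):
    for a in(-.1,-.05,0,.05,.1):
      e=abs(sil((x,y,a),'side',*R0)-obs).sum()
      if best is None or e<best[0]: best=(e,x,y,a)
print(best)
r=minimize(lambda v:abs(sil((v[0],v[1],v[2]/50),'side',*R0)-obs).sum(),[best[1],best[2],best[3]*50],method='Nelder-Mead',options=dict(initial_simplex=np.array([best[1:3]+(best[3]*50,)]*4)+np.array([[0,0,0],[3,0,0],[0,3,0],[0,0,2]])))
print(r.x,r.x[2]/50,r.fun)
v=r.x; a=yaw+v[2]/50; ex=np.array([np.cos(a),np.sin(a),0]);ey=np.array([-ex[1],ex[0],0])
cr=cradle(c2w(v[0],v[1],25),ex,ey,(0,255,0))
ov('side',np.load('side0p.npy'),200,290,160,270,7,'o4.png',cr)
ov('top',np.load('top0p.npy'),90,200,170,340,4.6,'o5.png',cr)
E
python3 fit.py
```

```text
(np.float64(66.23529411764707), np.float64(-23.0), np.float64(133.0), 0.05)
[-22.61278292 133.71523491   1.11331161] 0.022266232281664376 59.847058823529416
```

View pics/o4.png

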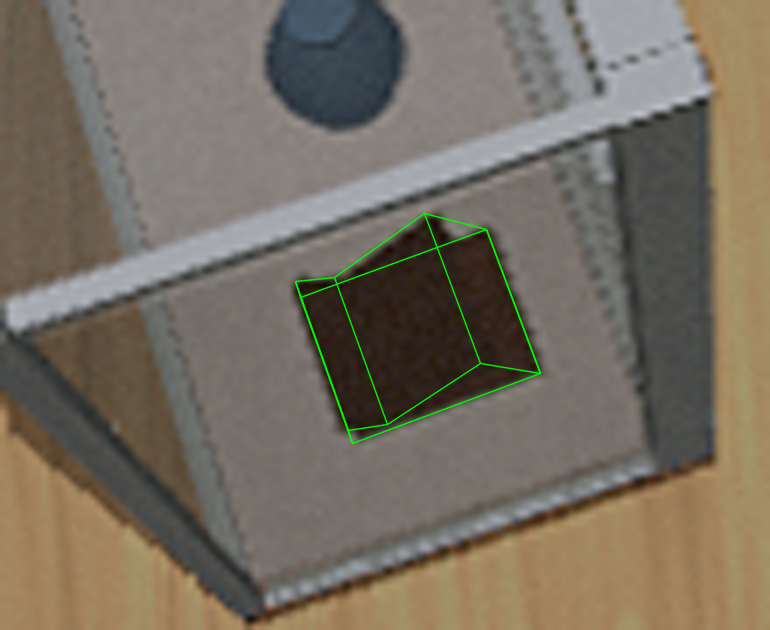

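View pics/o5.png

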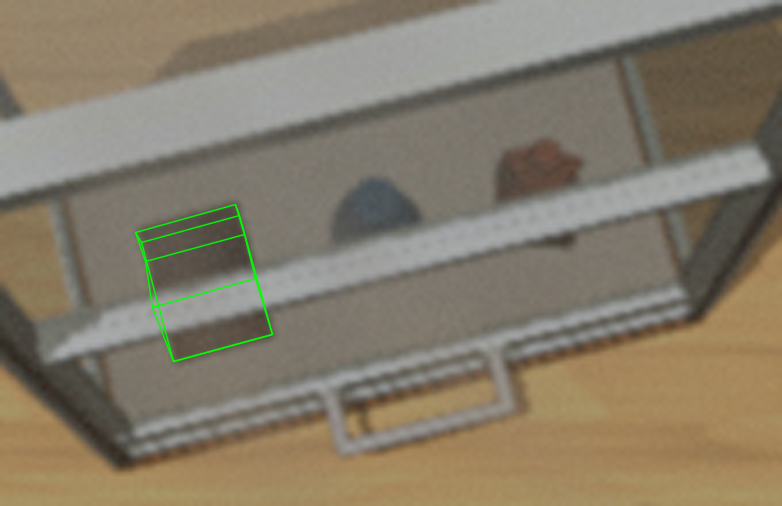

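Run:
```python
from geo import *
W=np.load("topW.npy"); 
w2c=lambda P:np.stack([(P-CO)@cx,(P-CO)@cy,P[...,2]],-1)
C=w2c(W); x,y,z=C[...,0],C[...,1],C[...,2]
m=(x>-200)&(x<-150)&(abs(y)<75)&(z>85)&(z<125)
P=C[m]; 
for a,b in((-200,-180),(-180,-165)):
    q=P[(P[:,0]>a)&(P[:,0]<b)]; print(a,b,len(q),q.mean(0).round(1),q.min(0).round(1),q.max(0).round(1))
q=P[P[:,0]<-175]; print(np.polyfit(q[:,1],q[:,0],1)); print(np.median(q[:,2]),np.percentile(q[:,2],[10,90]))
# predicted handle at sash opening s overlay
s=state(); A=R.from_quat(s['ee_rot']).as_matrix(); print(A.round(3)); print(s['clock'])
from ov import ov
L=[]
for so,col in((30,(0,255,0)),(25,(0,0,255)),(35,(255,0,0))):
    L+=[(c2w(-189,-62,70+so),c2w(-189,62,70+so),col)]
ov('top',np.load('top0p.npy'),150,200,225,300,9,'o6.png',L)
```

```text
-200 -180 152 [-189.5    1.1  106.9] [-195.7  -66.7   98.4] [-180.2   68.2  113.6]
-180 -165 30 [-172.7    0.8  107.1] [-178.9  -66.4  100.5] [-165.8   68.1  113.6]
[ 1.31420936e-03 -1.88611290e+02]
106.8287886539839 [103.66330591 110.5090516 ]
[[ 0.415 -0.001  0.91 ]
 [-0.91   0.001  0.415]
 [-0.002 -1.    -0.   ]]
0.1
```

View pics/o6.png

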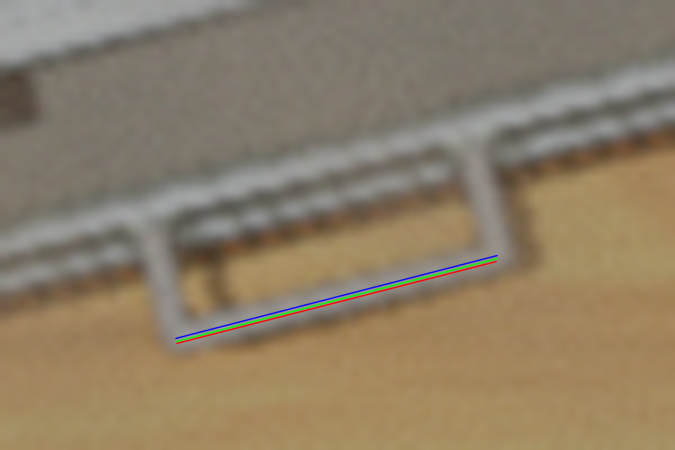

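```bash
cat > plan.py <<'E'
from geo import *
import json
def tool(th,yw,flip=False):
    ex=np.array([np.cos(yw),np.sin(yw),0]); ez=np.array([0,0,1.]); ey=np.cross(ez,ex)
    n=np.cos(th)*ex+np.sin(th)*ez; a=np.sin(th)*ex-np.cos(th)*ez
    M=np.c_[n,a,ey] if not flip else np.c_[-n,a,-ey]
    return M
def plan(p0,M0,p1,M1,N,jaw,nd=3,pre=True,show=True):
    p=np.array(p0,float);M=np.array(M0); T=[];D=[]
    rv=R.from_matrix(M0.T@M1).as_rotvec()
    for i in range(1,N+1):
        pt=p0+(np.array(p1)-p0)*i/N; Mt=M0@R.from_rotvec(rv*i/N).as_matrix()
        t=np.round(R.from_matrix(M.T@Mt).as_rotvec()/.5,nd)
        Mn=M@R.from_rotvec(t*.5).as_matrix()
        F=M if pre else Mn
        d=np.round(F.T@(pt-p)/150,nd)
        p=p+F@d*150; M=Mn; T.append(t.tolist());D.append(d.tolist())
    T=[[a+0. for a in t] for t in T];D=[[a+0. for a in t] for t in D]
    if show: print('max',np.abs(T).max(),np.linalg.norm(D,axis=1).max()*150); print(json.dumps(dict(turn=T,dp=D,jaw=[jaw]*N)).replace(' ',''))
    return p,M
def cur():
    s=state(); return s['tool_pos'],R.from_quat(s['ee_rot']).as_matrix(),s
E
python3 - <<'E'
from plan import *
p,M,s=cur()
th=np.radians(30); M1=tool(th,yaw); bar=c2w(-189,1,103)
g=bar-155*M1[:,1]; pre=g-90*M1[:,1]
print(g,pre)
Mz=tool(0,yaw)
p2,M2=plan(p,M,[420,-40,404],Mz,14,1)
p3,M3=plan(p2,M2,pre,M1,6,-.15)
E
```

```text
[472.614741    16.41593441 237.23393759] [429.08769212   4.99682691 315.17622393]
max 0.2 42.3265873890159
{"turn":[[0.0,-0.2,0.0],[0.0,-0.2,0.0],[-0.001,-0.2,-0.001],[0.0,-0.2,0.0],[0.0,-0.2,0.0],[0.0,-0.2,0.0],[0.0,-0.2,-0.001],[0.0,-0.2,0.0],[0.0,-0.2,0.0],[-0.001,-0.2,0.0],[0.0,-0.199,0.0],[0.0,-0.2,-0.001],[0.0,-0.2,0.0],[0.0,-0.2,0.0]],"dp":[[-0.221,0.0,0.174],[-0.203,0.001,0.195],[-0.182,0.0,0.215],[-0.159,0.0,0.231],[-0.136,0.0,0.247],[-0.111,0.0,0.259],[-0.084,0.0,0.268],[-0.057,0.0,0.275],[-0.029,0.0,0.28],[-0.001,0.0,0.282],[0.027,0.0,0.28],[0.055,0.0,0.275],[0.082,0.0,0.27],[0.108,0.0,0.259]],"jaw":[1,1,1,1,1,1,1,1,1,1,1,1,1,1]}
max 0.175 16.73424632303469
{"turn":[[0.0,0.0,-0.175],[0.0,0.0,-0.174],[0.0,0.0,-0.175],[0.0,0.0,-0.174],[0.0,0.0,-0.175],[0.0,0.0,-0.174]],"dp":[[0.023,0.099,0.046],[0.013,0.1,0.046],[0.005,0.101,0.045],[-0.003,0.101,0.046],[-0.013,0.1,0.046],[-0.021,0.099,0.046]],"jaw":[-0.15,-0.15,-0.15,-0.15,-0.15,-0.15]}
```

Call:
{"name": "servo_tool", "arguments": {
  "turn": [
    [0, -0.2, 0],
    [0, -0.2, 0],
    [0, -0.2, 0],
    [0, -0.2, 0],
    [0, -0.2, 0],
    [0, -0.2, 0],
    [0, -0.2, 0],
    [0, -0.2, 0],
    [0, -0.2, 0],
    [0, -0.2, 0],
    [0, -0.2, 0],
    [0, -0.2, 0],
    [0, -0.2, 0],
    [0, -0.2, 0]
  ],
  "dp": [
    [-0.22, 0, 0.175],
    [-0.2, 0, 0.195],
    [-0.18, 0, 0.215],
    [-0.16, 0, 0.23],
    [-0.135, 0, 0.245],
    [-0.11, 0, 0.26],
    [-0.085, 0, 0.27],
    [-0.055, 0, 0.275],
    [-0.03, 0, 0.28],
    [0, 0, 0.28],
    [0.025, 0, 0.28],
    [0.055, 0, 0.275],
    [0.08, 0, 0.27],
    [0.11, 0, 0.26]
  ],
  "jaw": [-0.15, -0.15, -0.15, -0.15, -0.15, -0.15, -0.15, -0.15, -0.15, -0.15, -0.15, -0.15, -0.15, -0.15]
}}

```text
clock: 1.85
tool_pos: [420.3, -39.8, 404.6]
ee_rot: [0.701, 0.092, -0.092, -0.701]
wrist_force: [-0.1, 0.3, -1.0]
finger_gap: 36.1
```

Call:
{"name": "servo_tool", "arguments": {
  "turn": [
    [0, 0, -0.175],
    [0, 0, -0.174],
    [0, 0, -0.175],
    [0, 0, -0.174],
    [0, 0, -0.175],
    [0, 0, -0.174],
    [0, 0, 0]
  ],
  "dp": [
    [0.023, 0.1, 0.046],
    [0.013, 0.1, 0.046],
    [0.005, 0.1, 0.046],
    [-0.003, 0.1, 0.046],
    [-0.013, 0.1, 0.046],
    [-0.021, 0.1, 0.046],
    [0, 0, 0]
  ],
  "jaw": [-0.15, -0.15, -0.15, -0.15, -0.15, -0.15, -0.15]
}}

```text
clock: 2.72
tool_pos: [428.6, 0.3, 318.5]
ee_rot: [-0.661, -0.258, -0.084, 0.699]
wrist_force: [0.8, 0.2, 0.4]
finger_gap: 36.0
```

Run:
```python
from plan import *
p,M,s=cur(); print(p,s['q'].round(3),s['finger_gap'])
M1=tool(np.radians(30),yaw); bar=c2w(-189,1,103)
print(M.T@(bar-p), np.degrees(R.from_matrix(M.T@M1).as_rotvec()))
from ov import ov
for n,r in(('top',(130,230,200,330,6)),('side',(80,230,160,320,4))):
    P,d,W=grab(n,'1'); ov(n,P,*r,n+'1.png',[],[bar])
```

```text
[4.28640650e+02 2.91089526e-01 3.18540758e+02] [ 0.562  0.176 -0.732  2.323  0.34   0.207 -0.194] 35.96030348032909
[  7.6257182  248.55902569   6.72092263] [ 0.52697515  0.06912673 -1.81856568]
```

View pics/top1.png

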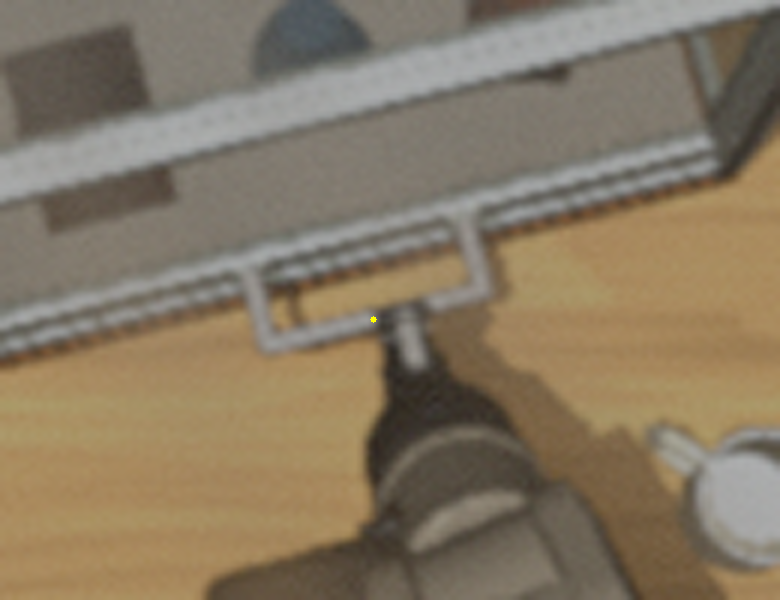

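View pics/side1.png

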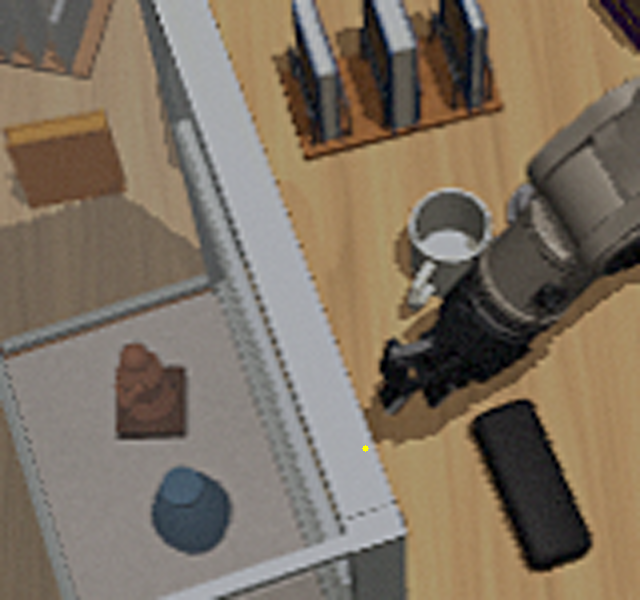

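```bash
cat > samples.py <<'E'
import numpy as np
Q=[];P=[];E=[]
def add(q,p,e): Q.append(q);P.append(p);E.append(e)
add([1.03491718,0.47780118,0.02233708,1.55646253,-0.01149459,1.10928339,-0.08309665],[279.91758567,-613.91880166,403.71996974],[-0.59443626,0.38303434,-0.38189799,0.59504971])
E
python3 - <<'E'
from plan import *
import itertools
p,M,s=cur()
open('samples.py','a').write(f"add({s['q'].tolist()},{s['tool_pos'].tolist()},{s['ee_rot'].tolist()})\n")
import samples as S
best=[]
for sg in itertools.product((1,-1),repeat=7):
    # local rot product; find A const (base yaw) and B (tool const) s.t. Rz(b)*F(q)*B = E ; test with 2 samples
    F=[]
    for q in S.Q:
        q=np.array(q)*sg
        F.append(R.from_euler('ZYZYZYZ',q))
    E=[R.from_quat(e) for e in S.E]
    for b in np.radians(np.arange(-180,180,2)):
        Bs=[(R.from_euler('Z',b)*f).inv()*e for f,e in zip(F,E)]
        best.append(((Bs[0].inv()*Bs[1]).magnitude(),sg,b,Bs[0].as_matrix().round(2).tolist()))
best.sort(key=lambda t:t[0])
for t in best[:12]: print(t)
E
```

```text
Traceback (most recent call last):
  File "scipy/spatial/transform/_rotation.pyx", line 1413, in scipy.spatial.transform._rotation.Rotation.from_euler
ValueError: Expected axis specification to be a non-empty string of upto 3 characters, got ZYZYZYZ
```

```bash
cat > fk0.py <<'E'
from plan import *
import itertools, samples as S
def chain(q):
    r=R.identity()
    for i,a in enumerate(q): r=r*R.from_euler('ZYZYZYZ'[i],a)
    return r
if __name__=='__main__':
    best=[]
    for sg in itertools.product((1,-1),repeat=7):
        F=[chain(np.array(q)*sg) for q in S.Q]; E=[R.from_quat(e) for e in S.E]
        for b in np.radians(np.arange(-180,180,2)):
            rb=R.from_euler('Z',b)
            Bs=[(rb*f).inv()*e for f,e in zip(F,E)]
            best.append(((Bs[0].inv()*Bs[1]).magnitude(),sg,round(np.degrees(b)),Bs[0].as_matrix().round(2).tolist()))
    best.sort(key=lambda t:t[0])
    for t in best[:12]: print(t)
E
python3 fk0.py
```

```text
(1.1279883478045864e-08, (-1, 1, -1, 1, -1, 1, -1), 0, [[-1.0, -0.0, 0.0], [0.0, 0.0, 1.0], [-0.0, 1.0, -0.0]])
(1.1279883612924459e-08, (-1, -1, -1, -1, -1, -1, -1), -180, [[1.0, 0.0, -0.0], [-0.0, -0.0, -1.0], [-0.0, 1.0, -0.0]])
(0.017104171373447132, (-1, 1, -1, 1, -1, 1, -1), 2, [[-1.0, 0.0, -0.03], [-0.03, 0.0, 1.0], [0.0, 1.0, -0.0]])
(0.017104171373447323, (-1, -1, -1, -1, -1, -1, -1), -178, [[1.0, -0.0, 0.03], [0.03, -0.0, -1.0], [0.0, 1.0, -0.0]])
(0.017104174428609814, (-1, 1, -1, 1, -1, 1, -1), -2, [[-1.0, -0.0, 0.03], [0.03, -0.0, 1.0], [-0.0, 1.0, 0.0]])
(0.01710417442860989, (-1, -1, -1, -1, -1, -1, -1), 178, [[1.0, 0.0, -0.03], [-0.03, 0.0, -1.0], [-0.0, 1.0, 0.0]])
(0.03420344675577616, (-1, -1, -1, -1, -1, -1, -1), -176, [[1.0, -0.0, 0.07], [0.07, -0.0, -1.0], [0.0, 1.0, -0.0]])
(0.03420344675577621, (-1, 1, -1, 1, -1, 1, -1), 4, [[-1.0, 0.0, -0.07], [-0.07, 0.0, 1.0], [0.0, 1.0, -0.0]])
(0.03420344980962631, (-1, 1, -1, 1, -1, 1, -1), -4, [[-1.0, -0.0, 0.07], [0.07, -0.0, 1.0], [-0.0, 1.0, 0.0]])
(0.03420344980962694, (-1, -1, -1, -1, -1, -1, -1), 176, [[1.0, 0.0, -0.07], [-0.07, 0.0, -1.0], [-0.0, 1.0, 0.0]])
(0.051292927786263494, (-1, 1, -1, 1, -1, 1, -1), 6, [[-0.99, 0.0, -0.1], [-0.1, 0.0, 0.99], [0.0, 1.0, -0.0]])
(0.051292927786263515, (-1, -1, -1, -1, -1, -1, -1), -174, [[0.99, -0.0, 0.1], [0.1, -0.0, -0.99], [0.0, 1.0, -0.0]])
```

Call:
{"name": "servo_tool", "arguments": {
  "turn": [
    [0.01, 0, -0.02],
    [0, 0, -0.02],
    [0, 0, -0.02],
    [0, 0, 0],
    [0, 0, 0]
  ],
  "dp": [
    [0, 0.08, 0.015],
    [0, 0.08, 0.015],
    [0, 0.08, 0.015],
    [0, 0.06, 0],
    [0, 0, 0]
  ],
  "jaw": [-0.15, -0.15, -0.15, -0.15, -0.15]
}}

```text
clock: 3.45
tool_pos: [446.5, 10.1, 283.0]
ee_rot: [-0.658, -0.265, -0.09, 0.699]
wrist_force: [0.0, 0.3, 0.5]
finger_gap: 36.1
```

```bash
cat > st.py <<'E'
from plan import *
p,M,s=cur(); 
open('samples.py','a').write(f"add({s['q'].tolist()},{s['tool_pos'].tolist()},{s['ee_rot'].tolist()})\n")
if __name__=='__main__':
    print(s['clock'],p.round(1),s['q'].round(3),'gap',s['finger_gap'].round(1),'F',s['wrist_force'].round(1),'T',s['wrist_torque'].round(2))
E
cat > bar.py <<'E'
from st import *
import sys
z=float(sys.argv[1])
M1=tool(np.radians(30),yaw); bar=c2w(-189,1,z)
print((M.T@(bar-p)).round(1), np.degrees(R.from_matrix(M.T@M1).as_rotvec()).round(1))
print(s['clock'],p.round(1),s['q'].round(3),'gap',s['finger_gap'].round(1),'F',s['wrist_force'].round(1))
E
python3 bar.py 103
```

```text
[  3.  208.1   1.1] [ 0.4  0.1 -0.7]Traceback (most recent call last):
  File "bar.py", line 6, in <module>
    print(s['clock'],p.round(1),s['q'].round(3),'gap',s['finger_gap'].round(1),'F',s['wrist_force'].round(1))
                                                      ^^^^^^^^^^^^^^^^^^^^^
AttributeError: 'float' object has no attribute 'round'
```

Call:
{"name": "servo_tool", "arguments": {
  "turn": [
    [0, 0, -0.01],
    [0, 0, -0.01],
    [0, 0, 0],
    [0, 0, 0],
    [0, 0, 0],
    [0, 0, 0]
  ],
  "dp": [
    [0, 0.08, 0],
    [0, 0.08, 0],
    [0, 0.08, 0.005],
    [0, 0.06, 0],
    [0, 0.05, 0],
    [0, 0, 0]
  ],
  "jaw": [-0.15, -0.15, -0.15, -0.15, -0.15, -0.15]
}}

```text
clock: 4.2
tool_pos: [471.4, 17.0, 237.5]
ee_rot: [-0.657, -0.268, -0.094, 0.698]
wrist_force: [-0.3, -0.8, 0.7]
finger_gap: 36.5
```

```bash
sed -i "s/s\['finger_gap'\].round(1)/round(s['finger_gap'],1)/" st.py bar.py; python3 bar.py 103;  python3 - <<'E'
from plan import *
from ov import ov
bar=c2w(-189,1,103)
for n,r in(('top',(130,230,200,330,6)),):
    P,d,W=grab(n,'2'); ov(n,P,*r,n+'2.png',[],[bar])
E
```

```text
[  1.1 155.8   0.3] [ 0.4  0.1 -0.1]
4.2 [471.4  17.  237.5] [ 0.481  0.444 -0.735  2.301  1.72   0.237 -1.528] gap 36.5 F [-0.3 -0.8  0.7]
```

View pics/top2.png

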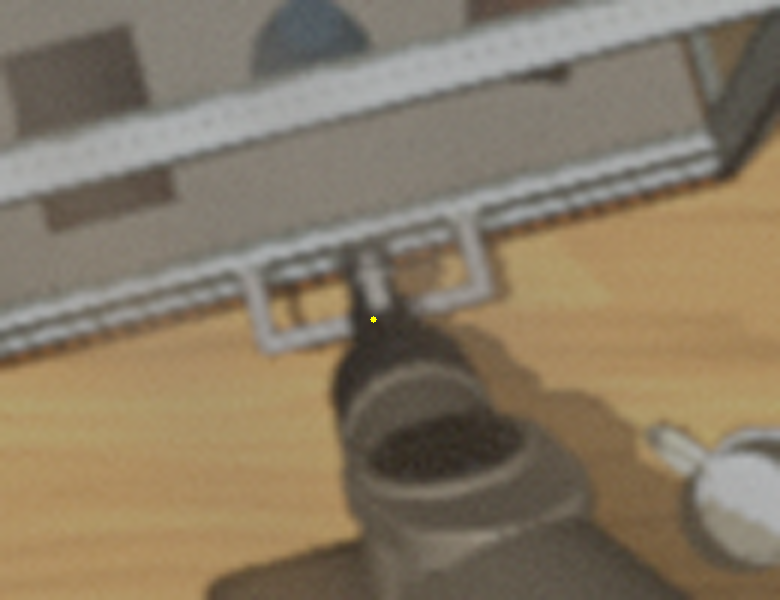

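Call:
{"name": "servo_tool", "arguments": {
  "turn": [
    [0, 0, 0],
    [0, 0, 0],
    [0, 0, 0],
    [0, 0, 0],
    [0, 0, 0],
    [0, 0, 0]
  ],
  "dp": [
    [0, 0, 0],
    [0, 0, 0],
    [0, 0, 0],
    [0, 0, 0],
    [0, 0, 0],
    [0, 0, 0]
  ],
  "jaw": [-1, -1, -1, -1, -1, -1],
  "squeeze": 40
}}

```text
clock: 5.0
tool_pos: [471.3, 17.3, 237.5]
ee_rot: [-0.657, -0.269, -0.094, 0.698]
wrist_force: [-0.2, -0.7, 4.1]
finger_gap: 10.7
```

```bash
python3 bar.py 103
```

```text
[ 1.000e+00  1.558e+02 -1.000e-01] [ 0.4  0.1 -0.1]
5.0 [471.3  17.3 237.5] [ 0.482  0.444 -0.736  2.301  1.725  0.237 -1.533] gap 10.7 F [-0.2 -0.7  4.1]
```

Call:
{"name": "servo_tool", "arguments": {
  "turn": [
    [0, 0, 0],
    [0, 0, 0],
    [0, 0, 0],
    [0, 0, 0],
    [0, 0, 0],
    [0, 0, 0],
    [0, 0, 0],
    [0, 0, 0],
    [0, 0, 0],
    [0, 0, 0]
  ],
  "dp": [
    [0.02, -0.035, 0],
    [0.04, -0.069, 0],
    [0.04, -0.069, 0],
    [0.04, -0.069, 0],
    [0.04, -0.069, 0],
    [0.04, -0.069, 0],
    [0.04, -0.069, 0],
    [0.04, -0.069, 0],
    [0.04, -0.069, 0],
    [0.04, -0.069, 0]
  ],
  "jaw": [-1, -1, -1, -1, -1, -1, -1, -1, -1, -1]
}}

```text
clock: 6.25
tool_pos: [471.3, 17.3, 351.0]
ee_rot: [-0.657, -0.268, -0.094, 0.699]
wrist_force: [7.1, -3.2, -5.8]
finger_gap: 10.4
```

```bash
python3 bar.py 217
```

```text
[ 1.300e+00  1.553e+02 -1.000e-01] [ 0.4  0.1 -0.1]
6.25 [471.3  17.3 351. ] [ 0.878  0.299 -1.15   2.202  0.733  0.364 -0.558] gap 10.4 F [ 7.1 -3.2 -5.8]
```

Call:
{"name": "servo_tool", "arguments": {
  "turn": [
    [0, 0, 0],
    [0, 0, 0],
    [0, 0, 0],
    [0, 0, 0],
    [0, 0, 0],
    [0, 0, 0],
    [0, 0, 0],
    [0, 0, 0],
    [0, 0, 0],
    [0, 0, 0],
    [0, 0, 0]
  ],
  "dp": [
    [0.04, -0.069, 0],
    [0.04, -0.069, 0],
    [0.04, -0.069, 0],
    [0.04, -0.069, 0],
    [0.04, -0.069, 0],
    [0.04, -0.069, 0],
    [0.04, -0.069, 0],
    [0.04, -0.069, 0],
    [0.04, -0.069, 0],
    [0.04, -0.069, 0],
    [0, 0, 0]
  ],
  "jaw": [-1, -1, -1, -1, -1, -1, -1, -1, -1, -1, -1]
}}

```text
clock: 7.62
tool_pos: [471.3, 17.7, 470.8]
ee_rot: [-0.658, -0.268, -0.094, 0.698]
wrist_force: [-1.9, -4.7, 3.7]
finger_gap: 10.6
```

```bash
python3 bar.py 337
```

```text
[ 1.300e+00  1.551e+02 -1.000e-01] [ 0.5  0.  -0.1]
7.625 [471.3  17.7 470.8] [ 1.253  0.062 -1.395  2.05   0.01   0.562  0.122] gap 10.6 F [-1.9 -4.7  3.7]
```

Call:
{"name": "servo_tool", "arguments": {
  "turn": [
    [0, 0, 0],
    [0, 0, 0],
    [0, 0, 0]
  ],
  "dp": [
    [0.012, -0.02, 0],
    [0.012, -0.02, 0],
    [0, 0, 0]
  ],
  "jaw": [-1, -1, -1]
}}

```text
clock: 8.0
tool_pos: [471.3, 17.6, 477.4]
ee_rot: [-0.657, -0.268, -0.094, 0.698]
wrist_force: [-3.1, -5.9, 3.5]
finger_gap: 10.5
```

```bash
python3 bar.py 343
```

```text
[ 1.100e+00  1.556e+02 -1.000e-01] [ 0.5  0.  -0.1]
8.0 [471.3  17.6 477.4] [ 1.269  0.041 -1.395  2.04  -0.039  0.577  0.167] gap 10.5 F [-3.1 -5.9  3.5]
```

Call:
{"name": "servo_tool", "arguments": {
  "turn": [
    [0, 0, 0],
    [0, 0, 0],
    [0, 0, 0],
    [0, 0, 0],
    [0, 0, 0],
    [0, 0, 0],
    [0, 0, 0],
    [0, 0, 0]
  ],
  "dp": [
    [0, 0, 0],
    [0, 0, 0],
    [0, 0, 0],
    [0, 0, 0],
    [0, -0.1, 0],
    [0, -0.1, 0],
    [0, -0.1, 0],
    [0, -0.1, 0]
  ],
  "jaw": [-0.2, -0.2, -0.2, -0.2, -0.2, -0.2, -0.2, -0.2]
}}

```text
clock: 9.0
tool_pos: [442.1, 12.1, 530.2]
ee_rot: [-0.657, -0.269, -0.094, 0.698]
wrist_force: [0.0, 0.2, -0.6]
finger_gap: 34.0
```

```bash
python3 bar.py 343
cat > fk.py <<'E'
from plan import *
import samples as S
SG=np.array([-1,1,-1,1,-1,1,-1])
def rots(q):
    r=R.identity();out=[r]
    for i,a in enumerate(np.array(q)*SG): r=r*R.from_euler('ZYZYZYZ'[i],a); out.append(r)
    return out
def rows(q):
    o=rots(q); # d0 in base(z only + xy?), d_i in frame i (after joint i)
    return np.hstack([r.as_matrix() for r in o[1:]])
def fit(lam=1.):
    A=[];b=[]
    prior=np.zeros(22); prior[0]=0
    # params: h (base z), then d1..d7 each xyz ; frames after joint i
    pr={'h':180,2:200,3:0}
    # merge: base h + d1z degenerate, keep h=0 prior for d1z ; 
    for q,p in zip(S.Q,S.P):
        A.append(rows(q)); b.append(p)
    A=np.vstack(A);b=np.hstack(b)
    x0=np.zeros(21); x0[2]=400; x0[5]=245;x0[8]=245;x0[11]=245;x0[14]=245;x0[17]=100;x0[20]=100
    x=np.linalg.lstsq(np.vstack([A,lam*np.eye(21)]),np.hstack([b,lam*x0]),rcond=None)[0]
    return x,(A@x-b).reshape(-1,3)
if __name__=='__main__':
    x,r=fit(.05); print(x.reshape(7,3).round(0)); print(r.round(1))
E
python3 fk.py
```

```text
[  0.3 216.2  -2.1] [ 0.4  0.2 -0.1]
9.0 [442.1  12.1 530.2] [ 1.229 -0.217 -1.14   2.013 -0.503  0.764  0.592] gap 34.0 F [ 0.   0.2 -0.6]
[[  4. -19. 335.]
 [  4. -19. 276.]
 [-14. -17. 276.]
 [ 10. -17. 242.]
 [  3.  -0. 242.]
 [ -6.  -0.  99.]
 [ 10.  11.  99.]]
[[ 0.3  0.4  0.2]
 [ 0.7 -1.4  0. ]
 [ 0.1 -0.1  0.3]
 [-0.2  0.2  0.3]
 [-0.2  0.2  0.3]
 [-0.  -0.  -0.9]
 [-0.2  0.4 -0.3]
 [-0.2  0.5 -0.2]
 [ 0.6 -0.1  0.5]]
```

Run:
```python
from ov import *
P,d,W=grab('side','3'); show(P,70,125,225,295,10,'s3.png')
P,d,W=grab('top','3'); show(P,150,250,350,430,6,'t3.png'); show(P,80,230,150,350,4,'t3b.png')
```

```text
(no output)
```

View pics/s3.png

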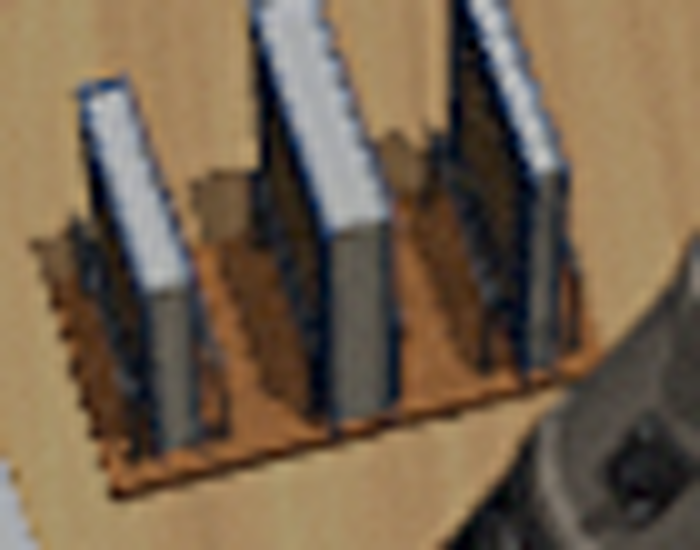

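View pics/t3.png

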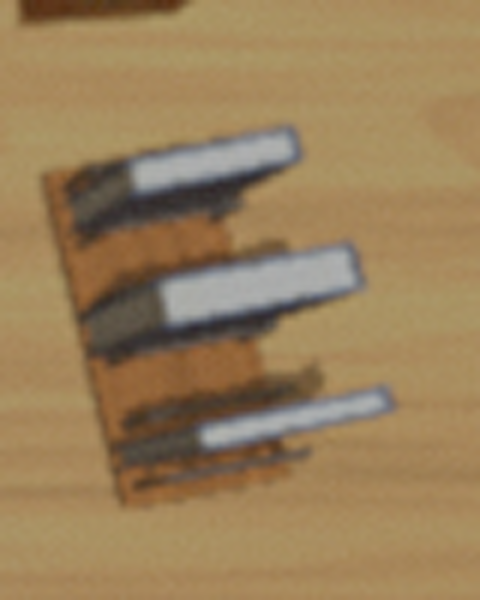

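View pics/t3b.png

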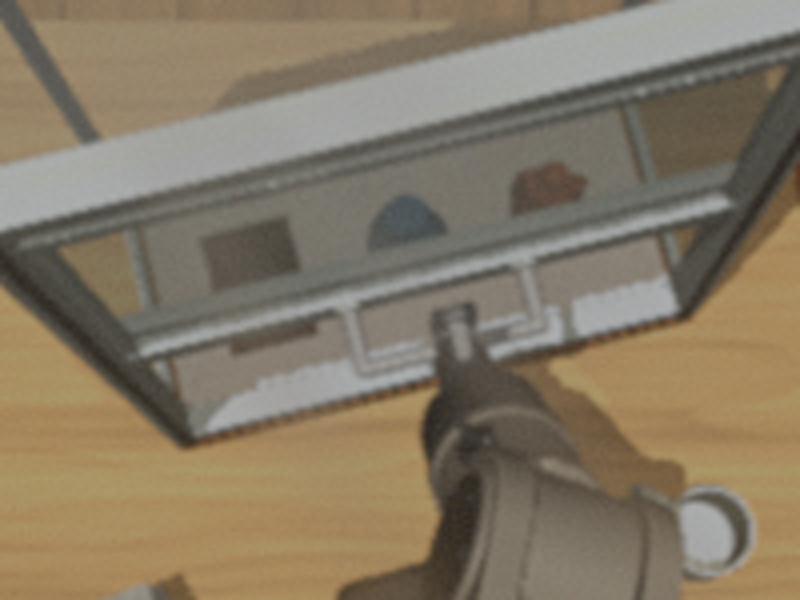

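```bash
cat > ovb.py <<'E'
from ov import *
def bk(x,y,a,col=(0,0,255)):
    ex=np.array([np.cos(a),np.sin(a),0]);ey=np.array([-ex[1],ex[0],0])
    return box(np.array([x,y,0]),ex,ey,-10,10,-47.5,47.5,12,142,col)
if __name__=='__main__':
    import sys
    x,y,a=map(float,sys.argv[1:4]); a=np.radians(a)
    ov('side',np.load('side3p.npy'),70,125,225,295,10,'b1.png',bk(x,y,a))
    ov('top',np.load('top3p.npy'),160,205,350,410,10,'b2.png',bk(x,y,a))
E
python3 ovb.py 560.7 -361.5 11.7
```

```text
(no output)
```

View pics/b1.png

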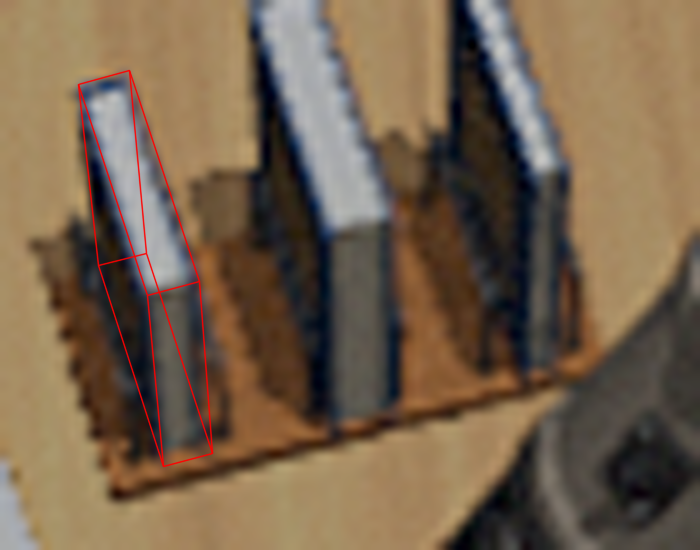

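View pics/b2.png

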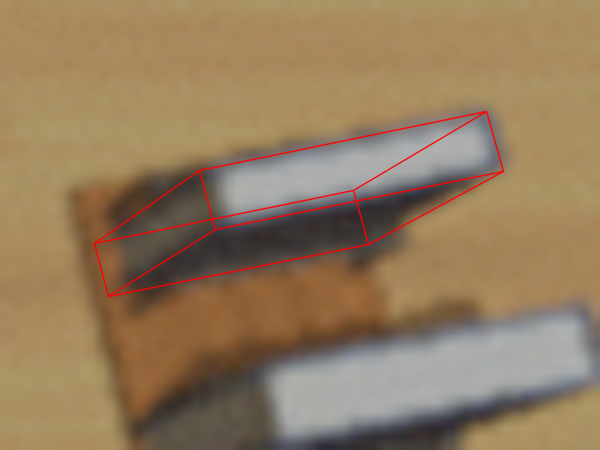

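Run:
```python
from plan import *
p,M,s=cur()
M1=tool(0,np.radians(11.7))
p2,M2=plan(p,M,[562,-361.5,420],M1,14,.41,nd=3)
```

```text
max 0.075 29.2426913946032
{"turn":[[-0.001,0.007,0.075],[0.0,0.008,0.075],[-0.001,0.007,0.075],[-0.001,0.008,0.074],[0.0,0.007,0.075],[-0.001,0.008,0.075],[-0.001,0.007,0.075],[0.0,0.007,0.075],[-0.001,0.008,0.075],[0.0,0.007,0.074],[-0.001,0.008,0.075],[-0.001,0.007,0.075],[0.0,0.007,0.075],[-0.001,0.008,0.075]],"dp":[[-0.018,0.052,-0.186],[-0.016,0.053,-0.186],[-0.013,0.054,-0.186],[-0.011,0.054,-0.187],[-0.007,0.054,-0.186],[-0.005,0.055,-0.186],[-0.002,0.055,-0.186],[0.0,0.055,-0.187],[0.004,0.055,-0.186],[0.006,0.055,-0.186],[0.009,0.054,-0.186],[0.011,0.055,-0.186],[0.015,0.054,-0.186],[0.017,0.053,-0.186]],"jaw":[0.41,0.41,0.41,0.41,0.41,0.41,0.41,0.41,0.41,0.41,0.41,0.41,0.41,0.41]}
```

Call:
{"name": "servo_tool", "arguments": {
  "turn": [
    [0, 0.007, 0.075],
    [0, 0.008, 0.075],
    [-0.001, 0.007, 0.075],
    [-0.001, 0.008, 0.074],
    [0, 0.007, 0.075],
    [-0.001, 0.008, 0.075],
    [-0.001, 0.007, 0.075],
    [0, 0.007, 0.075],
    [-0.001, 0.008, 0.075],
    [0, 0.007, 0.074],
    [-0.001, 0.008, 0.075],
    [-0.001, 0.007, 0.075],
    [0, 0.007, 0.075],
    [-0.001, 0.008, 0.075]
  ],
  "dp": [
    [-0.018, 0.052, -0.186],
    [-0.016, 0.053, -0.186],
    [-0.013, 0.054, -0.186],
    [-0.011, 0.054, -0.187],
    [-0.007, 0.054, -0.186],
    [-0.005, 0.055, -0.186],
    [-0.002, 0.055, -0.186],
    [0, 0.055, -0.187],
    [0.004, 0.055, -0.186],
    [0.006, 0.055, -0.186],
    [0.009, 0.054, -0.186],
    [0.011, 0.055, -0.186],
    [0.015, 0.054, -0.186],
    [0.017, 0.053, -0.186]
  ],
  "jaw": [0.41, 0.41, 0.41, 0.41, 0.41, 0.41, 0.41, 0.41, 0.41, 0.41, 0.41, 0.41, 0.41, 0.41]
}}

```text
clock: 10.85
tool_pos: [562.5, -362.4, 416.3]
ee_rot: [-0.702, -0.071, 0.073, 0.705]
wrist_force: [0.6, -0.3, -0.2]
finger_gap: 60.2
```

```bash
python3 st.py
python3 - <<'E'
from plan import *
p,M,s=cur()
M1=tool(0,np.radians(11.7))
plan(p,M,[562,-361.5,272],M1,6,.41,nd=3)
E
```

```text
10.85 [ 562.5 -362.4  416.3] [ 1.069  0.614 -0.9    1.51   0.491  1.261  0.31 ] gap 60.2 F [ 0.6 -0.3 -0.2] T [-0.02 -0.   -0.01]
max 0.002 24.150465834016536
{"turn":[[-0.001,0.0,-0.001],[-0.002,0.0,-0.001],[-0.001,0.0,0.0],[-0.001,0.0,-0.001],[-0.001,0.0,-0.001],[-0.002,0.001,-0.001]],"dp":[[0.0,0.16,0.001],[0.0,0.161,0.0],[0.0,0.16,0.001],[0.0,0.161,0.001],[-0.001,0.16,0.001],[0.0,0.16,0.001]],"jaw":[0.41,0.41,0.41,0.41,0.41,0.41]}
```

Call:
{"name": "servo_tool", "arguments": {
  "turn": [
    [-0.001, 0, 0],
    [-0.002, 0, -0.001],
    [-0.001, 0, 0],
    [-0.001, 0, -0.001],
    [-0.001, 0, 0],
    [-0.002, 0, -0.001],
    [0, 0, 0]
  ],
  "dp": [
    [0, 0.16, 0],
    [0, 0.16, 0],
    [0, 0.16, 0],
    [0, 0.16, 0],
    [0, 0.16, 0],
    [0, 0.16, 0],
    [0, 0, 0]
  ],
  "jaw": [0.41, 0.41, 0.41, 0.41, 0.41, 0.41, 0.41]
}}

```text
clock: 11.72
tool_pos: [561.0, -361.1, 271.2]
ee_rot: [-0.703, -0.071, 0.073, 0.704]
wrist_force: [0.2, 0.6, 0.8]
finger_gap: 60.4
```

```bash
python3 st.py
python3 - <<'E'
from ovb import *
P,d,W=grab('side','4'); ov('side',P,60,135,215,305,8,'s4.png',bk(562,-361.5,np.radians(11.7)))
P,d,W=grab('top','4'); show(P,150,250,350,430,6,'t4.png')
E
```

```text
11.725 [ 561.  -361.1  271.2] [ 1.023  0.75  -0.816  1.638  0.617  1.033  0.216] gap 60.4 F [0.2 0.6 0.8] T [ 0.04 -0.06 -0.06]
```

View pics/s4.png

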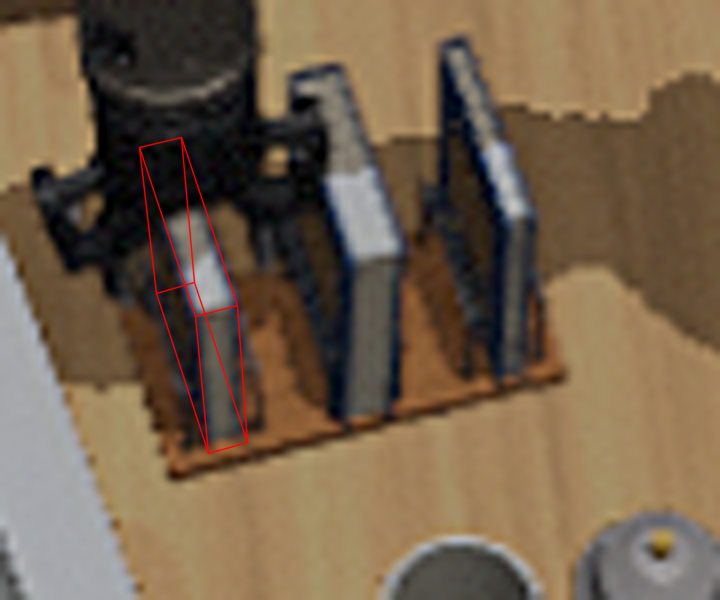

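View pics/t4.png

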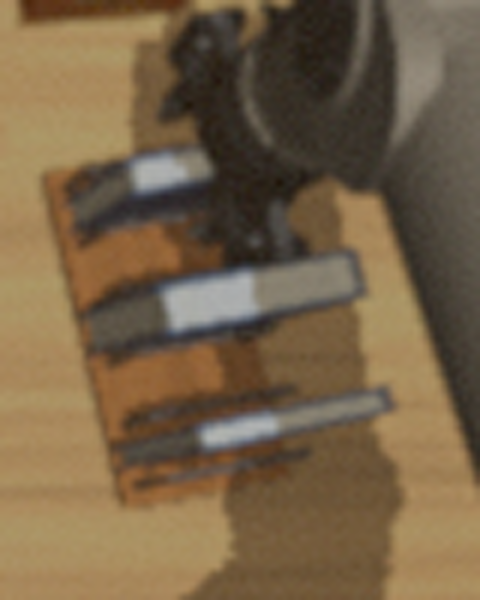

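Call:
{"name": "servo_tool", "arguments": {
  "turn": [
    [0, 0, 0],
    [0, 0, 0],
    [0, 0, 0],
    [0, 0, 0],
    [0, 0, 0],
    [0, 0, 0],
    [0, 0, 0]
  ],
  "dp": [
    [0, 0, 0],
    [0, 0, 0],
    [0, 0, 0],
    [0, 0, 0],
    [0, 0, 0],
    [0, 0, 0],
    [0, 0, 0]
  ],
  "jaw": [-1, -1, -1, -1, -1, -1, -1],
  "squeeze": 55
}}

```text
clock: 12.7
tool_pos: [561.8, -361.6, 274.6]
ee_rot: [0.704, 0.072, -0.072, -0.703]
wrist_force: [-2.8, 0.0, 5.4]
finger_gap: 19.4
```

```bash
python3 st.py
```

```text
12.7 [ 561.8 -361.6  274.6] [ 1.024  0.746 -0.818  1.636  0.616  1.034  0.217] gap 19.4 F [-2.8  0.   5.4] T [-0.03  0.52 -0.02]
```

Call:
{"name": "servo_tool", "arguments": {
  "turn": [
    [0, 0, 0],
    [0, 0, 0],
    [0, 0, 0],
    [0, 0, 0],
    [0, 0, 0],
    [0, 0, 0],
    [0, 0, 0],
    [0, 0, 0],
    [0, 0, 0],
    [0, 0, 0],
    [0, 0, 0],
    [0, 0, 0],
    [0, 0, 0]
  ],
  "dp": [
    [0, -0.04, 0],
    [0, -0.08, 0],
    [0, -0.13, 0],
    [0, -0.13, 0],
    [0, -0.13, 0],
    [0, -0.13, 0],
    [0, -0.13, 0],
    [0, -0.13, 0],
    [0, -0.13, 0],
    [0, -0.13, 0],
    [0, -0.13, 0],
    [0, -0.1, 0],
    [0, 0, 0]
  ],
  "jaw": [-1, -1, -1, -1, -1, -1, -1, -1, -1, -1, -1, -1, -1]
}}

```text
clock: 14.32
tool_pos: [562.1, -360.9, 483.8]
ee_rot: [0.704, 0.073, -0.072, -0.702]
wrist_force: [0.6, -0.1, -2.9]
finger_gap: 19.4
```

```bash
python3 st.py;python3 fk.py
python3 - <<'E'
from ovb import *
P,d,W=grab('side','5'); show(P,30,180,200,400,4,'s5.png')
P,d,W=grab('top','5'); show(P,120,270,320,512,4,'t5.png')
E
```

```text
14.325 [ 562.1 -360.9  483.8] [ 1.076  0.561 -0.921  1.432  0.45   1.366  0.344] gap 19.4 F [ 0.6 -0.1 -2.9] T [-0.02  0.    0.  ]
[[ -1. -16. 292.]
 [  2. -16. 272.]
 [ -3. -15. 272.]
 [  2. -15. 237.]
 [ -1.  -0. 237.]
 [  1.  -0.  79.]
 [ -0.  -1.  79.]]
[[ 0.2 -0.1 -0.4]
 [-0.  -0.1 -0.2]
 [-0.  -0.   0. ]
 [-0.1  0.1  0.2]
 [-0.1  0.1  0.2]
 [-0.1 -0.2 -0. ]
 [ 0.1 -0.1 -0. ]
 [ 0.2 -0.  -0. ]
 [ 0.6  0.1  0.1]
 [-0.2 -0.1  0.2]
 [-0.3  0.2 -0.1]
 [-0.3  0.1 -0.1]
 [-0.  -0.2  0.4]]
```

View pics/s5.png

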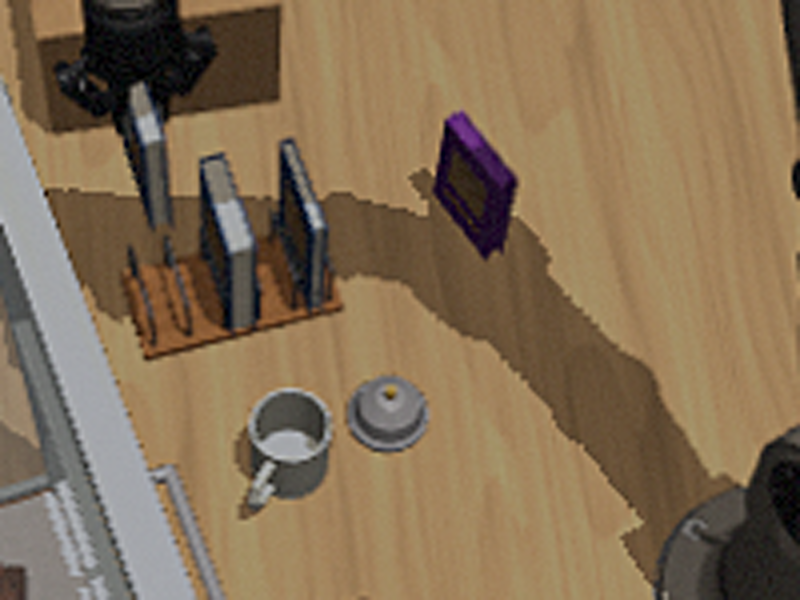

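View pics/t5.png

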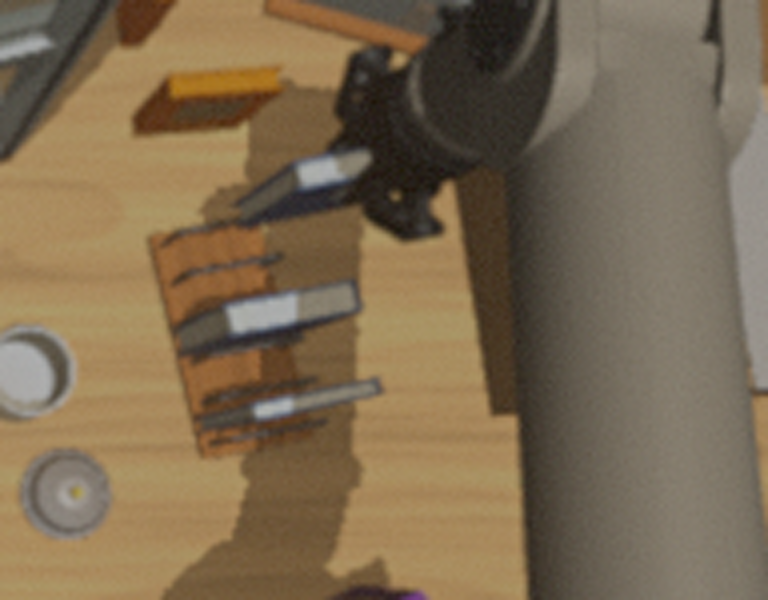

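```bash
cat > ik.py <<'E'
from fk import *
from scipy.optimize import least_squares
X,_=fit(.02)
B=np.array([[-1,0,0],[0,0,1],[0,1,0.]])
LO=np.array([-2.96,-.34,-1.41,.24,-1.37,.17,-2.96]);HI=np.array([2.96,2.1,1.46,2.44,4.51,1.92,2.96])
def FK(q,full=False):
    o=rots(q); pts=np.cumsum([r.as_matrix()@X[3*i:3*i+3] for i,r in enumerate(o[1:])],0)
    return (pts if full else pts[-1]), o[-1].as_matrix()@B
def IK(p,M,q0,reg=1e-3):
    def f(q):
        a,b=FK(q); return np.r_[(a-p)/100,R.from_matrix(b.T@M).as_rotvec(),reg*(q-q0)]
    r=least_squares(f,np.clip(q0,LO+.01,HI-.01),bounds=(LO,HI)); 
    a,b=FK(r.x); return r.x,np.linalg.norm(a-p),np.degrees(R.from_matrix(b.T@M).magnitude())
YC=yaw+.022; ex=np.array([np.cos(YC),np.sin(YC),0]);ey=np.array([-ex[1],ex[0],0])
CR=c2w(-22.6,133.7,25); HOME=CR+37*ex+np.array([0,0,21]); G=262.6
def flange(bottom,M): return bottom-G*M[:,1]
E
cat > an.py <<'E'
from ik import *
p,M,s=cur(); q=s['q']
print('fk err',FK(q)[0]-p)
M45=tool(np.radians(45),YC); F=flange(HOME,M45); print('HOME',HOME.round(1),'F',F.round(1))
rng=np.random.default_rng(0)
sols=[]
for k in range(40):
    x,e,er=IK(F,M45,rng.uniform(LO,HI),1e-3)
    if e<2 and er<1: sols.append(x)
for x in sorted(sols,key=lambda v:v[4]): print(x.round(2),'elbow',FK(x,True)[0][2].round(0),'wrist',FK(x,True)[0][4].round(0))
print('local',IK(F,M45,q,.05))
for th in(0,10,20,30,40,45):
  Mt=tool(np.radians(th),YC)
  for back in (0,60,120,180,240):
    b=HOME+np.array([0,0,30])-back*ex
    x,e,er=IK(flange(b,Mt),Mt,q,.01); print(th,back,flange(b,Mt).round(0),x.round(2),round(e,1),round(er,1))
E
python3 an.py
```

```text
fk err [-0.00355978 -0.03659934  0.06604804]
HOME [710.4 216.8  46. ] F [531.9 165.8 231.7]
[ 0.58  1.06 -1.41  2.18  2.09  1.03 -1.62] elbow [ 383. -291.  541.] wrist [427. 136. 341.]
[ 0.58  1.06 -1.41  2.18  2.09  1.03 -1.62] elbow [ 383. -291.  541.] wrist [427. 136. 341.]
[ 0.58  1.06 -1.41  2.18  2.09  1.03 -1.62] elbow [ 383. -291.  541.] wrist [427. 136. 341.]
[ 0.58  1.06 -1.41  2.18  2.09  1.03 -1.62] elbow [ 383. -291.  541.] wrist [427. 136. 341.]
[ 0.58  1.06 -1.41  2.18  2.09  1.03 -1.62] elbow [ 383. -291.  541.] wrist [427. 136. 341.]
[ 0.54  0.94 -1.3   2.18  2.09  0.92 -1.72] elbow [ 366. -258.  595.] wrist [427. 136. 341.]
[ 0.46  0.81 -1.15  2.18  2.11  0.78 -1.85] elbow [ 344. -210.  653.] wrist [427. 136. 341.]
[ 0.3   0.66 -0.92  2.19  2.18  0.63 -2.04] elbow [ 315. -142.  708.] wrist [427. 136. 341.]
[ 0.25  0.63 -0.84  2.19  2.21  0.59 -2.11] elbow [ 307. -119.  721.] wrist [427. 136. 341.]
[-0.01  0.52 -0.52  2.21  2.39  0.46 -2.39] elbow [278. -41. 754.] wrist [427. 136. 341.]
[-0.28  0.48 -0.19  2.23  2.63  0.39 -2.72] elbow [255.  27. 768.] wrist [427. 13
[... 2739 characters left out ...]
-1.48] 0.0 0.0
40 60 [490. 154. 277.] [ 0.62  0.82 -1.41  2.23  1.83  0.87 -1.61] 0.0 0.0
40 120 [433. 137. 277.] [ 0.66  0.69 -1.41  2.35  1.85  0.79 -1.75] 0.0 0.0
40 180 [375. 121. 277.] [ 0.71  0.52 -1.41  2.44  1.73  0.66 -1.76] 5.2 4.5
40 240 [317. 104. 277.] [ 0.76  0.35 -1.41  2.44  1.09  0.53 -1.24] 21.5 19.0
45 0 [532. 166. 262.] [ 0.59  0.96 -1.41  2.17  2.01  0.96 -1.62] 0.0 0.0
45 60 [474. 149. 262.] [ 0.63  0.86 -1.41  2.3   2.03  0.93 -1.75] 0.0 0.0
45 120 [417. 133. 262.] [ 0.65  0.74 -1.41  2.42  2.05  0.89 -1.91] 0.0 0.0
45 180 [359. 116. 262.] [ 0.69  0.56 -1.41  2.44  1.64  0.69 -1.69] 15.7 13.6
45 240 [301. 100. 262.] [ 0.73  0.41 -1.41  2.44  1.06  0.61 -1.23] 32.1 28.2
```

```bash
cat > path.py <<'E'
from ik import *
def W(back,up,th,y=0):
    Mt=tool(np.radians(th),YC); b=HOME-back*ex+np.array([0,0,up])+y*ey; return flange(b,Mt),Mt
if __name__=='__main__':
    p,M,s=cur(); q=s['q']
    T=(c2w(-310,134,455),tool(0,YC))
    seq=[('T',)+T,('W0',)+W(200,84,15),('W1',)+W(130,79,30),('W2',)+W(60,80,45),('W3',)+W(8,16,45),('H',)+W(0,0,45)]
    for n,a,b in seq:
        x,e,er=IK(a,b,q,.05); print(n,a.round(0),x.round(2),round(e,1),round(er,1)); q=x
    p2,M2=plan(p,M,*T,18,-1)
E
python3 path.py
```

```text
T [397. 134. 455.] [ 0.74  0.12 -1.26  2.    0.13  1.1  -0.29] 0.1 0.1
W0 [453. 143. 384.] [ 0.53  0.27 -1.1   2.08  0.45  0.73 -0.55] 0.1 0.1
W1 [459. 145. 352.] [ 0.38  0.24 -0.92  2.19  0.82  0.4  -0.9 ] 0.2 0.3
W2 [474. 149. 312.] [ 0.57  0.51 -1.23  2.27  1.89  0.6  -1.81] 0.2 0.6
W3 [524. 164. 248.] [ 0.45  0.74 -1.13  2.2   2.08  0.73 -1.87] 0.0 0.1
H [532. 166. 232.] [ 0.43  0.78 -1.12  2.18  2.12  0.76 -1.88] 0.0 0.0
max 0.009 29.143652825272266
{"turn":[[0.0,-0.008,0.0],[0.0,-0.008,0.0],[0.0,-0.009,0.0],[0.0,-0.008,0.0],[0.001,-0.008,-0.001],[0.0,-0.008,0.0],[0.0,-0.008,0.0],[0.0,-0.009,0.0],[0.0,-0.008,0.0],[0.0,-0.008,0.0],[0.0,-0.008,0.0],[0.0,-0.009,0.0],[0.0,-0.008,-0.001],[0.0,-0.008,0.0],[0.001,-0.008,0.0],[0.0,-0.008,0.0],[0.0,-0.009,0.0],[0.0,-0.008,0.0]],"dp":[[-0.022,0.01,0.192],[-0.022,0.01,0.192],[-0.021,0.009,0.192],[-0.02,0.01,0.192],[-0.02,0.01,0.193],[-0.018,0.01,0.192],[-0.018,0.01,0.193],[-0.017,0.009,0.192],[-0.016,0.01,0.193],[-0.016,0.01,0.192],[-0.014,0.01,0.193],[-0.014,0.01,0.193],[-0.013,0.01,0.193],[-0.012,0.01,0.193],[-0.012,0.009,0.193],[-0.01,0.01,0.193],[-0.01,0.01,0.193],[-0.009,0.01,0.193]],"jaw":[-1,-1,-1,-1,-1,-1,-1,-1,-1,-1,-1,-1,-1,-1,-1,-1,-1,-1]}
```

Call:
{"name": "servo_tool", "arguments": {
  "turn": [
    [0, -0.008, 0],
    [0, -0.008, 0],
    [0, -0.009, 0],
    [0, -0.008, 0],
    [0.001, -0.008, -0.001],
    [0, -0.008, 0],
    [0, -0.008, 0],
    [0, -0.009, 0],
    [0, -0.008, 0],
    [0, -0.008, 0],
    [0, -0.008, 0],
    [0, -0.009, 0],
    [0, -0.008, -0.001],
    [0, -0.008, 0],
    [0.001, -0.008, 0],
    [0, -0.008, 0],
    [0, -0.009, 0],
    [0, -0.008, 0],
    [0, 0, 0]
  ],
  "dp": [
    [-0.022, 0.01, 0.1],
    [-0.022, 0.01, 0.192],
    [-0.021, 0.01, 0.192],
    [-0.02, 0.01, 0.192],
    [-0.02, 0.01, 0.193],
    [-0.018, 0.01, 0.192],
    [-0.018, 0.01, 0.193],
    [-0.017, 0.01, 0.192],
    [-0.016, 0.01, 0.193],
    [-0.016, 0.01, 0.192],
    [-0.014, 0.01, 0.193],
    [-0.014, 0.01, 0.193],
    [-0.013, 0.01, 0.193],
    [-0.012, 0.01, 0.193],
    [-0.012, 0.01, 0.193],
    [-0.01, 0.01, 0.193],
    [-0.01, 0.01, 0.193],
    [-0.009, 0.01, 0.193],
    [0, 0, 0.092]
  ],
  "jaw": [-1, -1, -1, -1, -1, -1, -1, -1, -1, -1, -1, -1, -1, -1, -1, -1, -1, -1, -1]
}}

```text
clock: 16.8
tool_pos: [394.9, 135.9, 454.9]
ee_rot: [0.7, 0.099, -0.099, -0.7]
wrist_force: [0.1, 0.1, -3.0]
finger_gap: 19.6
```

```bash
python3 st.py
python3 - <<'E'
from path import *
from ovb import ov,bk
p,M,s=cur()
plan(p,M,*W(200,84,15),6,-1)
def bookbox(p,M,col=(0,0,255)):
    c=lambda x,y,z:p+M@np.array([x,G-z,y]); L=[]
    import itertools
    for y in(-47.5,47.5):
        q=[c(-10,y,0),c(10,y,0),c(10,y,130),c(-10,y,130)]; L+=[(q[i],q[(i+1)%4],col) for i in range(4)]
    L+=[(c(x,-47.5,z),c(x,47.5,z),col) for x in(-10,10) for z in(0,130)]
    return L
for n,r in(('side',(130,330,180,420,3.2)),('top',(130,290,150,350,4))):
    P,d,w=grab(n,'6'); ov(n,P,*r,n+'6.png',bookbox(p,M)); show(P,*r,n+'6r.png')
E
```

```text
16.8 [394.9 135.9 454.9] [ 0.769  0.121 -1.291  2.008  0.131  1.103 -0.298] gap 19.6 F [ 0.1  0.1 -3. ] T [-0.02 -0.01  0.01]
max 0.087 15.42449350870232
{"turn":[[0.0,0.001,-0.087],[0.0,0.001,-0.087],[0.0,0.001,-0.087],[0.001,0.001,-0.087],[0.0,0.001,-0.087],[0.0,0.001,-0.087]],"dp":[[0.064,0.079,-0.01],[0.06,0.082,-0.01],[0.057,0.085,-0.01],[0.053,0.087,-0.01],[0.05,0.089,-0.01],[0.045,0.091,-0.01]],"jaw":[-1,-1,-1,-1,-1,-1]}
```

View pics/side6.png

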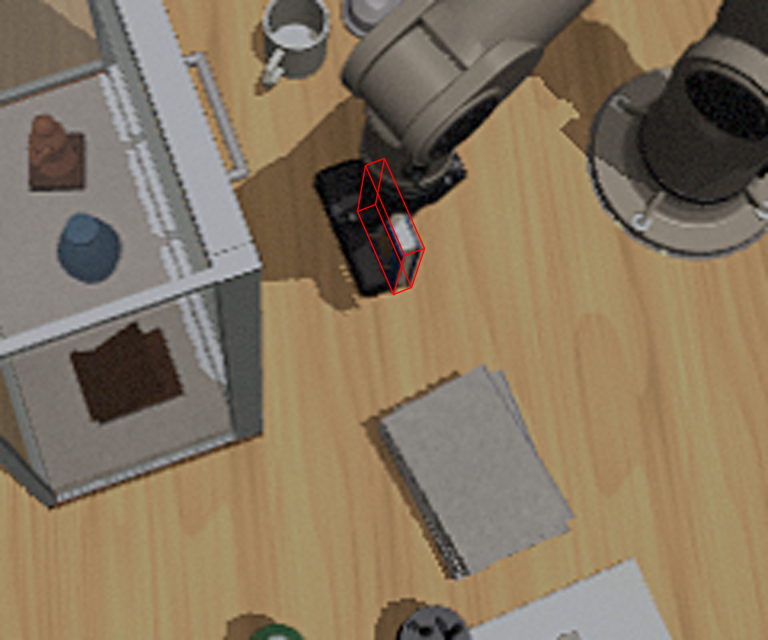

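View pics/top6.png

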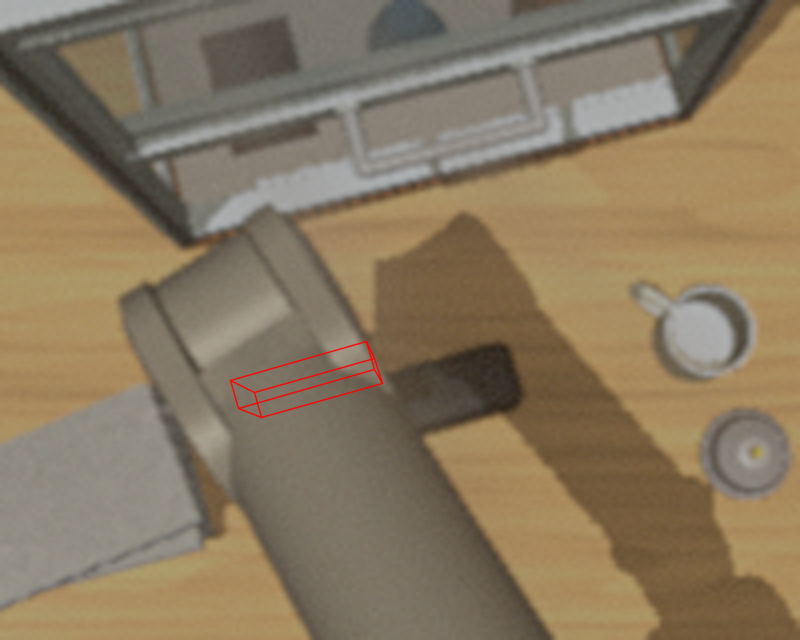

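```bash
cat > bb.py <<'E'
from path import *
from ovb import ov
def bookbox(p,M,col=(0,0,255),yo=0):
    c=lambda x,y,z:p+M@np.array([x,G-z,y+yo]); L=[]
    for y in(-47.5,47.5):
        q=[c(-10,y,0),c(10,y,0),c(10,y,130),c(-10,y,130)]; L+=[(q[i],q[(i+1)%4],col) for i in range(4)]
    L+=[(c(x,-47.5,z),c(x,47.5,z),col) for x in(-10,10) for z in(0,130)]
    return L
E
python3 - <<'E'
from bb import *
p,M,s=cur(); P=np.load('side6p.npy'); ov('side',P,185,225,285,325,16,'s6z.png',bookbox(p,M))
E
```

```text
(no output)
```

View pics/s6z.png

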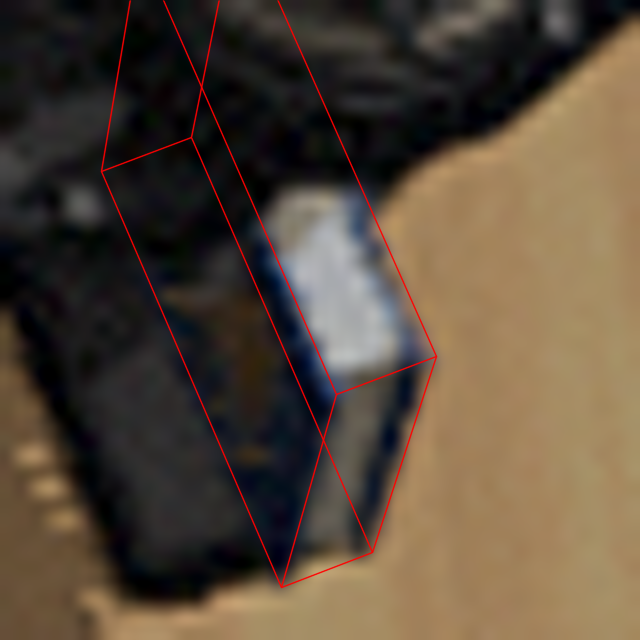

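Call:
{"name": "servo_tool", "arguments": {
  "turn": [
    [0, 0.001, -0.087],
    [0, 0.001, -0.087],
    [0, 0.001, -0.087],
    [0, 0.001, -0.087],
    [0, 0.001, -0.087],
    [0, 0.001, -0.087],
    [0, 0, 0]
  ],
  "dp": [
    [0.064, 0.079, -0.01],
    [0.06, 0.082, -0.01],
    [0.057, 0.085, -0.01],
    [0.053, 0.087, -0.01],
    [0.05, 0.089, -0.01],
    [0.045, 0.091, -0.01],
    [0, 0, 0]
  ],
  "jaw": [-1, -1, -1, -1, -1, -1, -1]
}}

```text
clock: 17.77
tool_pos: [454.1, 139.6, 382.6]
ee_rot: [-0.682, -0.186, 0.005, 0.707]
wrist_force: [0.1, -0.3, -2.9]
finger_gap: 19.5
```

```bash
python3 st.py
python3 - <<'E'
from path import *
p,M,s=cur()
p,M=plan(p,M,*W(130,79,30),8,-1)
E
```

```text
17.775 [454.1 139.6 382.6] [ 0.56   0.282 -1.13   2.075  0.481  0.741 -0.574] gap 19.5 F [ 0.1 -0.3 -2.9] T [-0.1   0.46 -0.03]
max 0.067 3.9968737783422683
{"turn":[[0.0,-0.001,-0.066],[0.001,-0.001,-0.066],[0.0,-0.001,-0.067],[0.001,-0.001,-0.066],[0.0,-0.001,-0.066],[0.001,-0.002,-0.066],[0.0,-0.001,-0.066],[0.0,-0.001,-0.067]],"dp":[[-0.001,0.026,0.003],[-0.003,0.025,0.003],[-0.003,0.026,0.004],[-0.003,0.025,0.003],[-0.005,0.026,0.003],[-0.006,0.025,0.003],[-0.006,0.025,0.003],[-0.007,0.024,0.003]],"jaw":[-1,-1,-1,-1,-1,-1,-1,-1]}
```

Call:
{"name": "servo_tool", "arguments": {
  "turn": [
    [0, -0.001, -0.066],
    [0.001, -0.001, -0.066],
    [0, -0.001, -0.067],
    [0.001, -0.001, -0.066],
    [0, -0.001, -0.066],
    [0.001, -0.002, -0.066],
    [0, -0.001, -0.066],
    [0, -0.001, -0.067],
    [0, 0, 0]
  ],
  "dp": [
    [-0.001, 0.026, 0.003],
    [-0.003, 0.025, 0.003],
    [-0.003, 0.026, 0.004],
    [-0.003, 0.025, 0.003],
    [-0.005, 0.026, 0.003],
    [-0.006, 0.025, 0.003],
    [-0.006, 0.025, 0.003],
    [-0.007, 0.024, 0.003],
    [0, 0, 0]
  ],
  "jaw": [-1, -1, -1, -1, -1, -1, -1, -1, -1]
}}

```text
clock: 18.9
tool_pos: [458.9, 145.7, 353.5]
ee_rot: [-0.651, -0.277, -0.087, 0.701]
wrist_force: [0.3, -0.2, -2.1]
finger_gap: 19.2
```

```bash
python3 st.py
python3 - <<'E'
from path import *
p,M,s=cur()
a,b=W(130,79,30); print((a-p).round(1),np.degrees(R.from_matrix(M.T@b).as_rotvec()).round(1))
p,M=plan(p,M,*W(60,80,45),8,-1)
E
```

```text
18.9 [458.9 145.7 353.5] [ 0.385  0.239 -0.935  2.192  0.844  0.401 -0.928] gap 19.2 F [ 0.3 -0.2 -2.1] T [-0.27  0.86 -0.04]
[ 0.3 -0.8 -1.1] [0.1 0.1 0.1]
max 0.065 5.65641229048944
{"turn":[[0.0,0.0,-0.065],[0.0,0.001,-0.065],[0.001,0.0,-0.065],[0.0,0.001,-0.065],[0.0,0.0,-0.065],[0.0,0.001,-0.065],[0.001,0.0,-0.065],[0.0,0.0,-0.065]],"dp":[[-0.006,0.037,-0.001],[-0.008,0.036,0.0],[-0.008,0.036,-0.001],[-0.01,0.036,-0.001],[-0.011,0.036,0.0],[-0.012,0.035,-0.001],[-0.013,0.035,0.0],[-0.014,0.035,-0.001]],"jaw":[-1,-1,-1,-1,-1,-1,-1,-1]}
```

Call:
{"name": "servo_tool", "arguments": {
  "turn": [
    [0, 0, -0.065],
    [0, 0.001, -0.065],
    [0.001, 0, -0.065],
    [0, 0.001, -0.065],
    [0, 0, -0.065],
    [0, 0.001, -0.065],
    [0.001, 0, -0.065],
    [0, 0, -0.065],
    [0, 0, 0]
  ],
  "dp": [
    [-0.006, 0.037, -0.001],
    [-0.008, 0.036, 0],
    [-0.008, 0.036, -0.001],
    [-0.01, 0.036, -0.001],
    [-0.011, 0.036, 0],
    [-0.012, 0.035, -0.001],
    [-0.013, 0.035, 0],
    [-0.014, 0.035, -0.001],
    [0, 0, 0]
  ],
  "jaw": [-1, -1, -1, -1, -1, -1, -1, -1, -1]
}}

```text
clock: 20.02
tool_pos: [474.7, 149.4, 311.4]
ee_rot: [-0.609, -0.358, -0.178, 0.685]
wrist_force: [-0.7, -0.3, -3.7]
finger_gap: 19.3
```

```bash
python3 st.py
python3 - <<'E'
from bb import *
p,M,s=cur()
a,b=W(60,80,45); print((a-p).round(1),np.degrees(R.from_matrix(M.T@b).as_rotvec()).round(1))
for n,r in(('side',(190,300,150,310,5)),('top',(100,250,160,320,5))):
    P,d,w=grab(n,'7'); ov(n,P,*r,n+'7.png',bookbox(p,M))
E
```

```text
20.025 [474.7 149.4 311.4] [ 0.236  0.326 -0.796  2.286  2.059  0.388 -2.105] gap 19.3 F [-0.7 -0.3 -3.7] T [-0.3   1.2   0.03]
[-0.5 -0.1  0.3] [-0.1 -0.1  0. ]
```

View pics/side7.png

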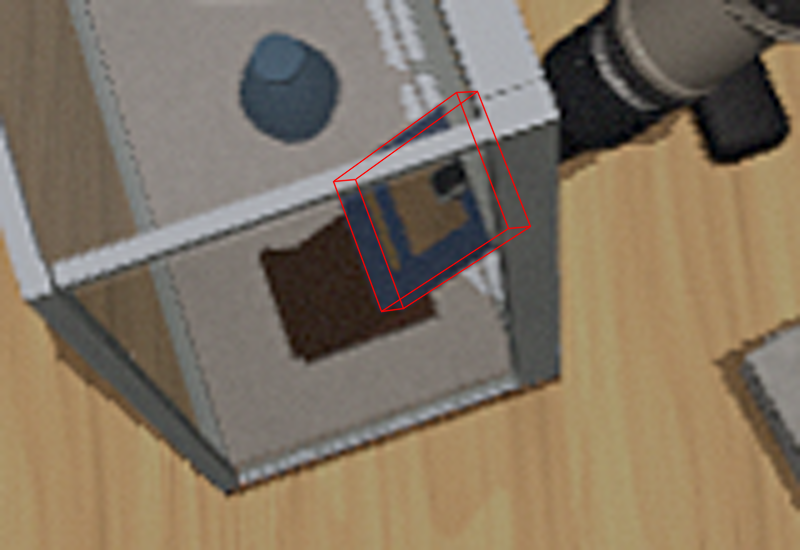

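View pics/top7.png

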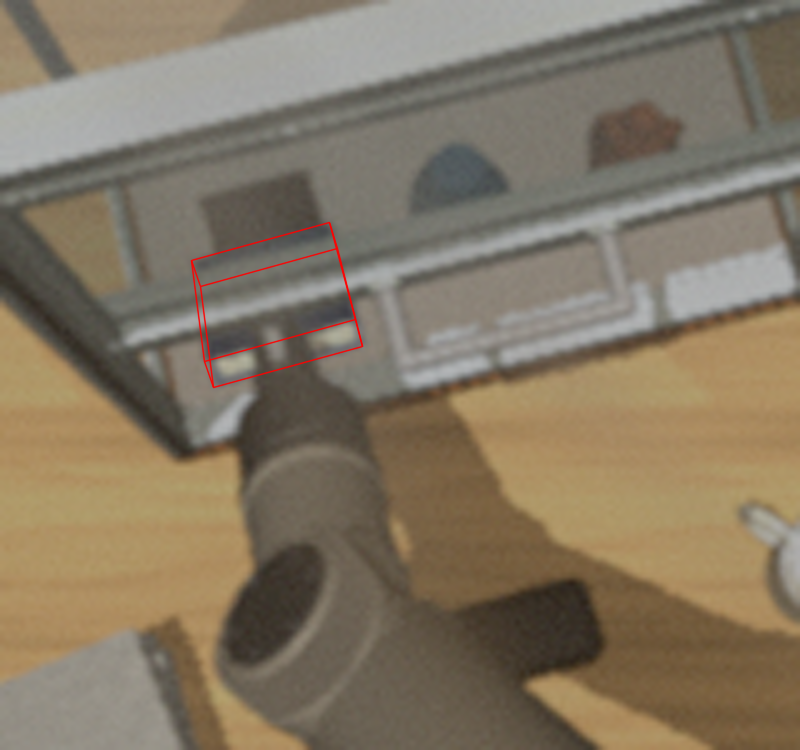

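Run:
```python
from path import *
p,M,s=cur()
p,M=plan(p,M,*W(8,16,45),8,-1)
```

```text
max 0.001 10.419332992087353
{"turn":[[0.0,0.0,0.0],[0.0,0.0,0.0],[-0.001,-0.001,0.001],[0.0,0.0,0.0],[0.0,0.0,0.0],[0.0,0.0,0.0],[-0.001,-0.001,0.0],[0.0,0.0,0.0]],"dp":[[-0.008,0.068,0.0],[-0.007,0.068,-0.001],[-0.008,0.068,0.0],[-0.007,0.068,0.0],[-0.008,0.069,0.0],[-0.007,0.068,-0.001],[-0.008,0.068,0.0],[-0.007,0.068,0.0]],"jaw":[-1,-1,-1,-1,-1,-1,-1,-1]}
```

Call:
{"name": "servo_tool", "arguments": {
  "turn": [
    [0, 0, 0],
    [0, 0, 0],
    [0, 0, 0],
    [0, 0, 0],
    [0, 0, 0],
    [0, 0, 0],
    [0, 0, 0],
    [0, 0, 0],
    [0, 0, 0]
  ],
  "dp": [
    [-0.008, 0.068, 0],
    [-0.007, 0.068, 0],
    [-0.008, 0.068, 0],
    [-0.007, 0.068, 0],
    [-0.008, 0.068, 0],
    [-0.007, 0.068, 0],
    [-0.008, 0.068, 0],
    [-0.007, 0.068, 0],
    [0, 0, 0]
  ],
  "jaw": [-1, -1, -1, -1, -1, -1, -1, -1, -1]
}}

```text
clock: 21.25
tool_pos: [524.1, 164.3, 246.9]
ee_rot: [-0.609, -0.359, -0.177, 0.685]
wrist_force: [-1.3, -0.0, -3.6]
finger_gap: 19.3
```

```bash
python3 st.py
python3 - <<'E'
from bb import *
from ov import cradle
p,M,s=cur()
a,b=W(8,16,45); print((M.T@(a-p)).round(1),np.degrees(R.from_matrix(M.T@b).as_rotvec()).round(1))
cr=cradle(CR,ex,ey,(0,255,0))
for n,r in(('side',(195,285,170,280,7)),('top',(105,205,180,300,6))):
    P,d,w=grab(n,'8'); ov(n,P,*r,n+'8.png',bookbox(p,M)+cr)
E
```

```text
21.25 [524.1 164.3 246.9] [ 0.204  0.555 -0.787  2.209  2.209  0.532 -2.152] gap 19.3 F [-1.3 -0.  -3.6] T [-0.34  1.23 -0.01]
[ 0.5 -0.6 -0.7] [-0.1 -0.   0. ]
```

View pics/side8.png

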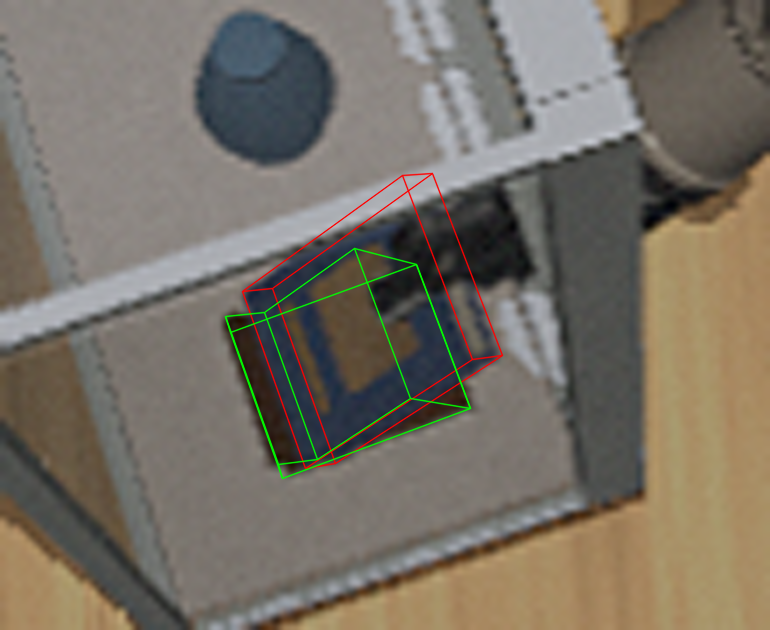

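View pics/top8.png

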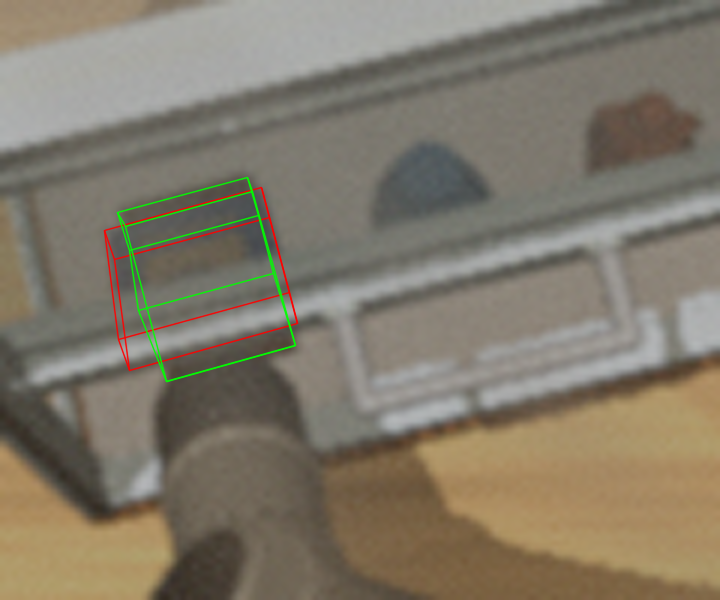

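Call:
{"name": "servo_tool", "arguments": {
  "turn": [
    [0, 0, 0],
    [0, 0, 0],
    [0, 0, 0],
    [0, 0, 0],
    [0, 0, 0],
    [0, 0, 0]
  ],
  "dp": [
    [-0.006, 0.02, -0.001],
    [-0.006, 0.02, -0.001],
    [-0.006, 0.02, -0.001],
    [-0.006, 0.015, -0.001],
    [0, 0.01, 0],
    [0, 0, 0]
  ],
  "jaw": [-1, -1, -1, -1, -1, -1]
}}

```text
clock: 22.1
tool_pos: [530.3, 165.5, 235.9]
ee_rot: [-0.609, -0.359, -0.177, 0.685]
wrist_force: [0.7, 0.1, -2.1]
finger_gap: 19.5
```

```bash
cat > home.py <<'E'
from st import *
from ik import *
M45=tool(np.radians(45),YC); F=flange(HOME,M45)
print('to home tool',(M.T@(F-p)).round(1),np.degrees(R.from_matrix(M.T@M45).as_rotvec()).round(1),'Ftool',(M.T@s['wrist_force']).round(1),'T',s['wrist_torque'].round(2),s['clock'],s['finger_gap'])
E
python3 home.py
```

```text
to home tool [-1.8  4.2 -0.2] [-0.1 -0.   0.1] Ftool [-1.   2.  -0.1] T [-0.37  1.2  -0.04] 22.1 19.539983997944077
```

Call:
{"name": "servo_tool", "arguments": {
  "turn": [
    [0, 0, 0],
    [0, 0, 0],
    [0, 0, 0]
  ],
  "dp": [
    [0, 0.012, 0],
    [0, 0.012, 0],
    [0, 0, 0]
  ],
  "jaw": [-1, -1, -1]
}}

```text
clock: 22.48
tool_pos: [530.3, 166.6, 234.7]
ee_rot: [-0.608, -0.361, -0.177, 0.685]
wrist_force: [-24.8, -10.1, 24.8]
finger_gap: 19.1
```

```bash
python3 home.py
```

```text
to home tool [-1.2  3.  -1.3] [-0.1  0.2  0.1] Ftool [ -1.3 -36.4  -2.7] T [-0.66  1.02 -0.5 ] 22.475 19.094253582217217
```

Call:
{"name": "servo_tool", "arguments": {
  "turn": [
    [0, 0, 0],
    [0, 0, 0],
    [0, 0, 0]
  ],
  "dp": [
    [0, -0.012, 0],
    [0, 0, 0],
    [0, 0, 0]
  ],
  "jaw": [-1, -1, -1]
}}

```text
clock: 22.85
tool_pos: [530.8, 166.1, 235.2]
ee_rot: [-0.608, -0.36, -0.177, 0.685]
wrist_force: [-11.0, -2.8, 6.9]
finger_gap: 19.6
```

```bash
python3 home.py;  python3 - <<'E'
from bb import *
from ov import cradle
p,M,s=cur()
cr=cradle(CR,ex,ey,(0,255,0))
for n,r in(('side',(215,275,190,255,12)),):
    P,d,w=grab(n,'9'); ov(n,P,*r,n+'9.png',bookbox(p,M)+cr); show(P,*r,n+'9r.png')
E
```

```text
to home tool [-1.8  3.1 -0.6] [-0.1  0.   0.1] Ftool [ -3.1 -12.9   0.4] T [-0.44  1.07 -0.22] 22.85 19.617284789418214
```

View pics/side9.png

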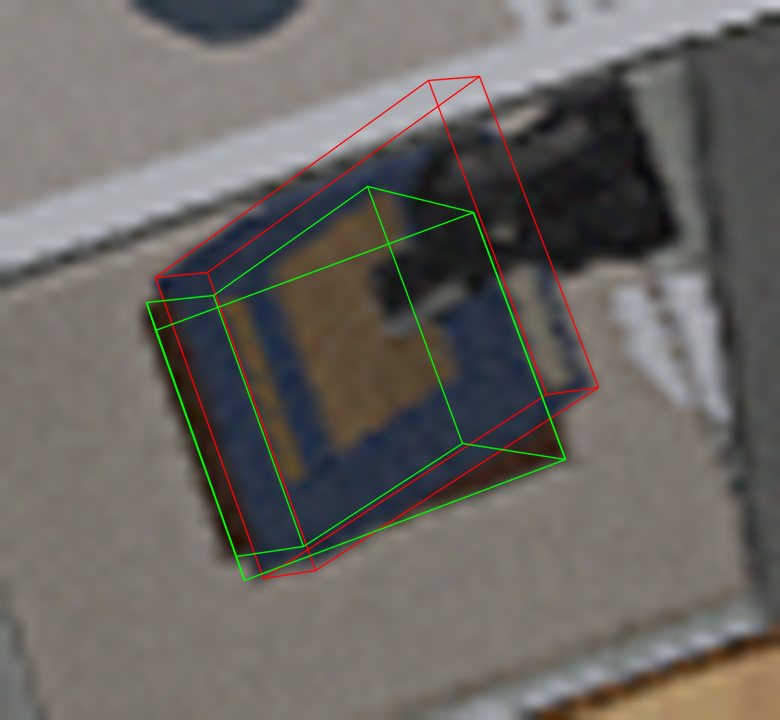

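View pics/side9r.png

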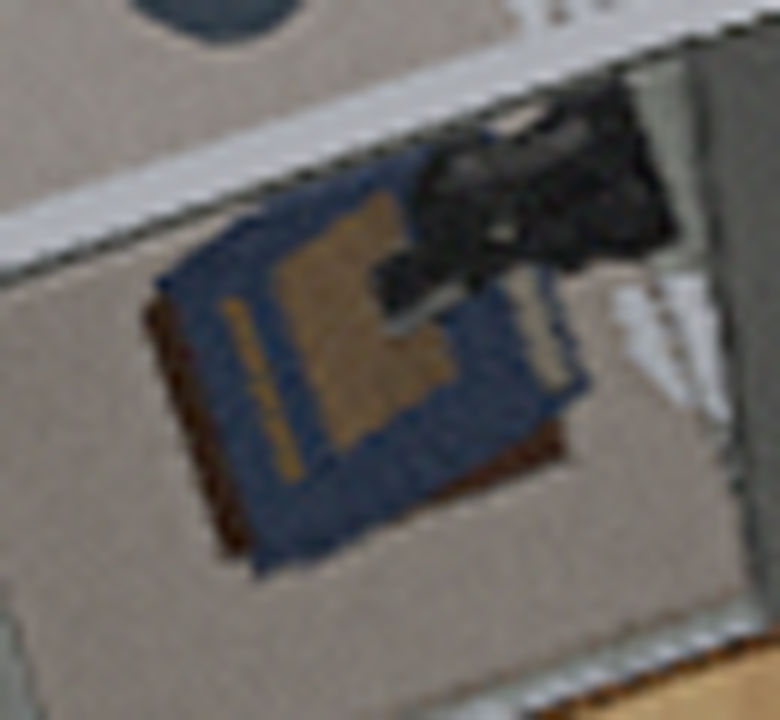

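Call:
{"name": "servo_tool", "arguments": {
  "turn": [
    [0, 0, 0],
    [0, 0, 0],
    [0, 0, 0],
    [0, 0, 0]
  ],
  "dp": [
    [0, -0.02, 0],
    [-0.006, 0, 0],
    [-0.006, 0, 0],
    [0, 0, 0]
  ],
  "jaw": [-1, -1, -1, -1]
}}

```text
clock: 23.4
tool_pos: [528.2, 164.8, 235.4]
ee_rot: [-0.609, -0.359, -0.177, 0.685]
wrist_force: [-0.3, -0.4, -2.7]
finger_gap: 19.0
```

```bash
python3 home.py
```

```text
to home tool [ 0.1  5.3 -0.1] [-0.1 -0.   0. ] Ftool [-2.2  1.6 -0.3] T [-0.37  1.17  0.01] 23.4 18.992164522219962
```

Call:
{"name": "servo_tool", "arguments": {
  "turn": [
    [0, 0, 0],
    [0, 0, 0],
    [0, 0, 0]
  ],
  "dp": [
    [-0.01, 0, 0],
    [0, 0, 0],
    [0, 0, 0]
  ],
  "jaw": [-1, -1, -1]
}}

```text
clock: 23.78
tool_pos: [527.1, 164.6, 234.5]
ee_rot: [-0.609, -0.359, -0.177, 0.685]
wrist_force: [0.6, -0.7, -2.6]
finger_gap: 19.7
```

```bash
python3 home.py
```

```text
to home tool [ 1.4  5.5 -0.2] [-0.1 -0.   0.1] Ftool [-1.6  2.1 -0.8] T [-0.31  1.17  0.02] 23.775 19.65625735667417
```

Call:
{"name": "servo_tool", "arguments": {
  "turn": [
    [0, 0, 0],
    [0, 0, 0],
    [0, 0, 0]
  ],
  "dp": [
    [-0.01, 0, 0],
    [0, 0, 0],
    [0, 0, 0]
  ],
  "jaw": [-1, -1, -1]
}}

```text
clock: 24.15
tool_pos: [526.1, 164.3, 233.5]
ee_rot: [-0.609, -0.359, -0.177, 0.685]
wrist_force: [-0.5, -1.0, -2.8]
finger_gap: 19.1
```

```bash
python3 home.py
```

```text
to home tool [ 2.9  5.5 -0.2] [-0.1 -0.   0.1] Ftool [-2.5  1.4 -0.8] T [-0.34  1.16  0.04] 24.15 19.119053722768186
```

Call:
{"name": "servo_tool", "arguments": {
  "turn": [
    [0, 0, 0],
    [0, 0, 0],
    [0, 0, 0],
    [0, 0, 0]
  ],
  "dp": [
    [-0.008, 0, 0],
    [-0.008, 0, 0],
    [0, 0, 0],
    [0, 0, 0]
  ],
  "jaw": [-1, -1, -1, -1]
}}

```text
clock: 24.65
tool_pos: [525.5, 164.2, 232.8]
ee_rot: [-0.608, -0.36, -0.179, 0.685]
wrist_force: [2.8, 0.4, 5.8]
finger_gap: 19.5
```

```bash
python3 home.py
```

```text
to home tool [ 3.8  5.5 -0.3] [-0.1 -0.   0.2] Ftool [ 6.1 -2.1 -0.4] T [ 0.4  -0.53 -0.2 ] 24.65 19.520048625707723
```

Call:
{"name": "servo_tool", "arguments": {
  "turn": [
    [0, 0, 0],
    [0, 0, 0],
    [0, 0, 0],
    [0, 0, 0],
    [0, 0, 0]
  ],
  "dp": [
    [0.014, 0, 0],
    [0, 0.015, 0],
    [0, 0.015, 0],
    [0, 0.01, 0],
    [0, 0, 0]
  ],
  "jaw": [-1, -1, -1, -1, -1]
}}

```text
clock: 25.28
tool_pos: [527.2, 165.2, 231.1]
ee_rot: [-0.609, -0.361, -0.178, 0.683]
wrist_force: [-37.4, -18.1, 50.0]
finger_gap: 19.9
```

```bash
python3 home.py
```

```text
to home tool [ 3.7  2.9 -0.8] [0.  0.2 0.2] Ftool [  6.7 -64.3  -7.2] T [-0.45 -0.71 -1.32] 25.275 19.894665211990368
```

Call:
{"name": "servo_tool", "arguments": {
  "turn": [
    [0, 0, 0],
    [0, 0, 0],
    [0, 0, 0]
  ],
  "dp": [
    [0, -0.025, 0],
    [0, 0, 0],
    [0, 0, 0]
  ],
  "jaw": [-1, -1, -1]
}}

```text
clock: 25.65
tool_pos: [527.6, 164.9, 231.6]
ee_rot: [-0.608, -0.359, -0.177, 0.685]
wrist_force: [-1.3, -0.5, 7.5]
finger_gap: 19.5
```

```bash
python3 home.py
python3 - <<'E'
from bb import *
from ov import cradle
p,M,s=cur()
for n,r in(('side',(215,275,190,255,12)),('top',(105,205,180,300,6))):
    P,d,w=grab(n,'10'); ov(n,P,*r,n+'10.png',cradle(CR-4.5*ex,ex,ey,(0,255,0))+bookbox(p,M)); show(P,*r,n+'10r.png')
E
```

```text
to home tool [ 3.2  3.1 -0.3] [-0.1 -0.   0.1] Ftool [ 4.4 -6.3 -0.1] T [ 0.15 -0.34 -0.26] 25.65 19.503528470476162
```

View pics/side10.png

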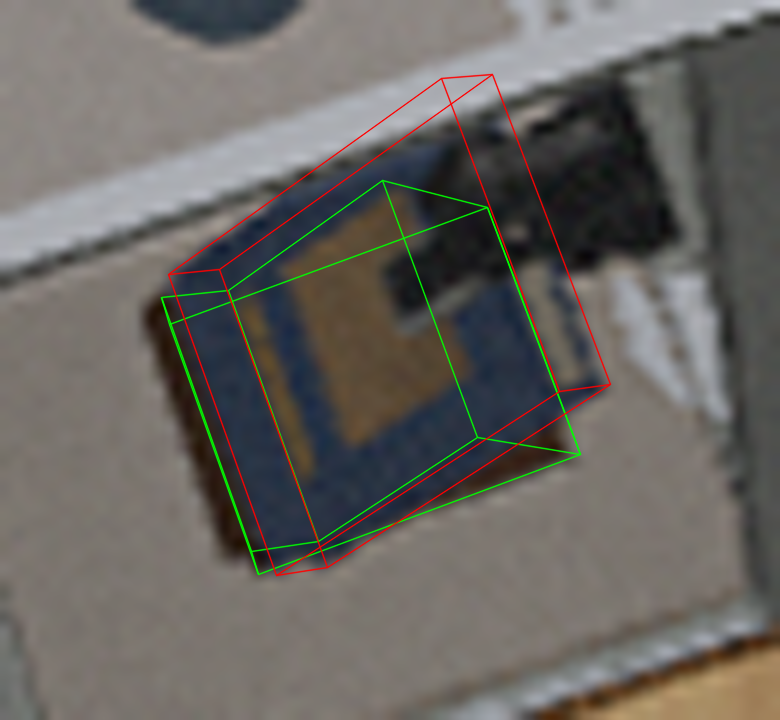

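View pics/side10r.png

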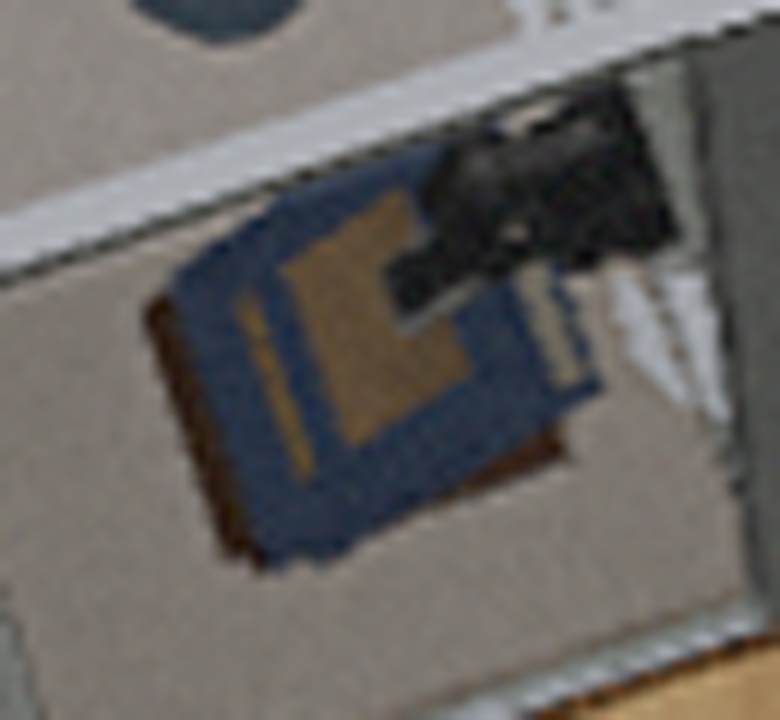

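Run:
```python
from bb import *
from ov import cradle
P=np.load('side10p.npy')
F,M=W(0,0,45)
ov('side',P,215,275,190,255,12,'h10.png',bookbox(F,M))
P=np.load('top10p.npy')
ov('top',P,120,190,190,270,9,'h10t.png',bookbox(F,M))
```

```text
(no output)
```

View pics/h10.png

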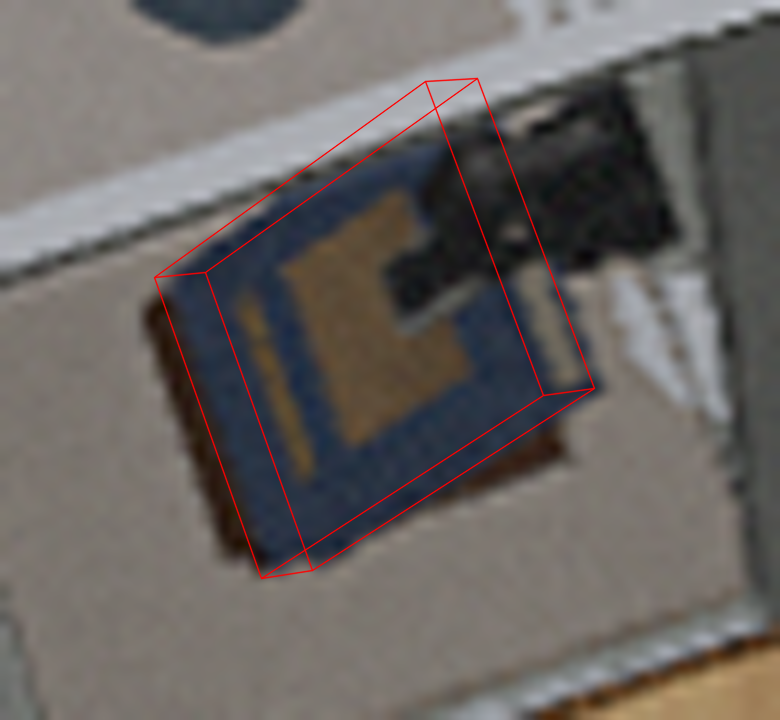

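View pics/h10t.png

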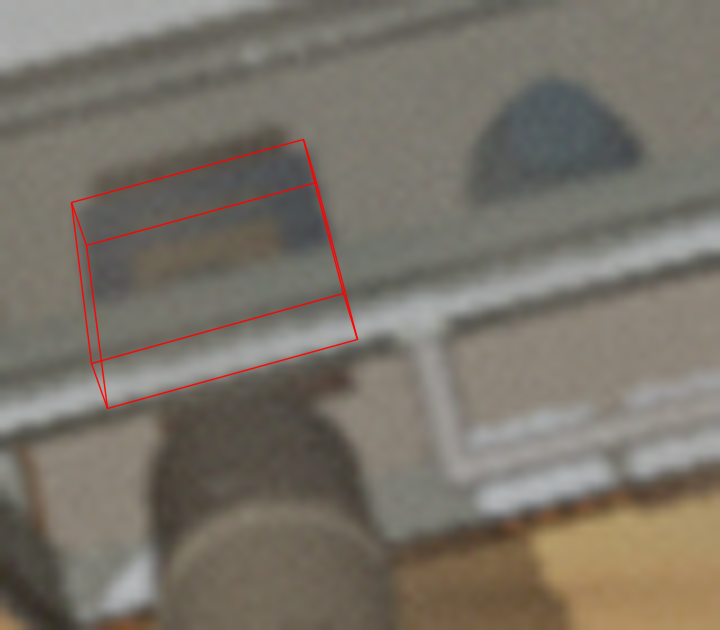

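Call:
{"name": "servo_tool", "arguments": {
  "turn": [
    [0, 0, 0],
    [0, 0, 0],
    [0, 0, 0],
    [0, 0, 0],
    [0, 0, 0]
  ],
  "dp": [
    [0, 0, 0],
    [0, 0, 0],
    [0, 0, 0],
    [0, 0, 0],
    [0, 0, 0]
  ],
  "jaw": [-0.45, -0.4, -0.3, -0.2, -0.2]
}}

```text
clock: 26.38
tool_pos: [527.4, 164.7, 231.6]
ee_rot: [-0.609, -0.359, -0.177, 0.685]
wrist_force: [-0.3, -0.5, 1.3]
finger_gap: 34.2
```

```bash
python3 home.py
python3 - <<'E'
from bb import *
F,M=W(0,0,45)
P,d,w=grab('side','11')
ov('side',P,215,275,190,255,12,'h11.png',bookbox(F,M)); show(P,215,275,190,255,12,'h11r.png')
E
```

```text
to home tool [ 3.3  3.2 -0.2] [-0.1 -0.   0.1] Ftool [ 0.6 -1.2 -0.3] T [-0.25  0.76  0.  ] 26.375 34.24982080866323
```

View pics/h11.png

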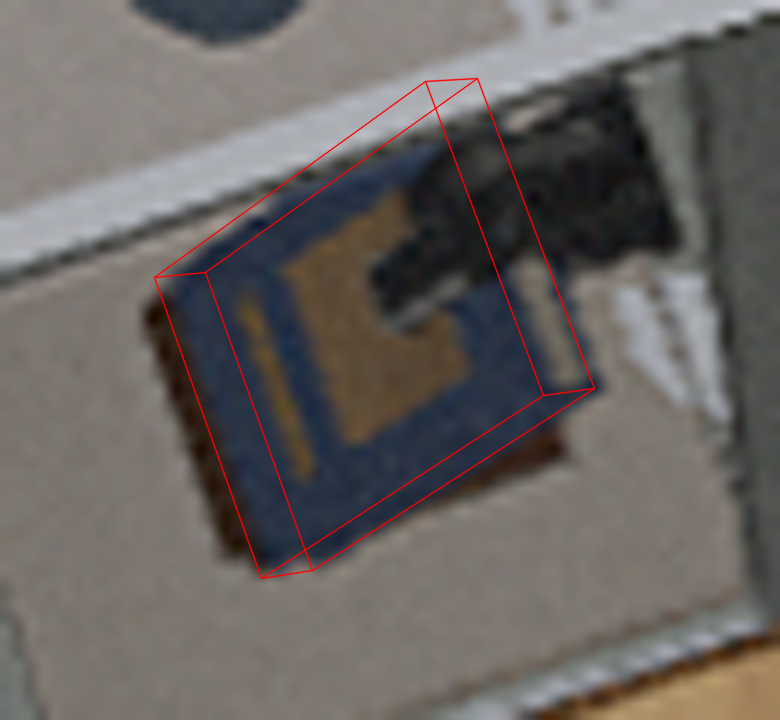

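Run:
```python
from ik import *
p,M,s=cur(); q=s['q']
for d in(30,60,90,120,150,180):
    x,e,er=IK(p-d*M[:,1],M,q,.02); q=x; print(d,(p-d*M[:,1]).round(0),x.round(2),round(e,1),round(er,1))
```

```text
30 [507. 159. 253.] [ 0.22  0.52 -0.81  2.25  2.21  0.53 -2.17] 0.0 0.0
60 [487. 153. 274.] [ 0.24  0.45 -0.82  2.28  2.18  0.49 -2.18] 0.0 0.0
90 [466. 147. 295.] [ 0.26  0.36 -0.83  2.31  2.14  0.44 -2.17] 0.0 0.0
120 [446. 141. 316.] [ 0.27  0.27 -0.83  2.34  2.09  0.37 -2.16] 0.0 0.0
150 [425. 135. 338.] [ 0.28  0.17 -0.82  2.37  2.03  0.3  -2.14] 0.0 0.0
180 [405. 129. 359.] [ 0.29  0.07 -0.8   2.39  1.92  0.21 -2.06] 0.0 0.0
```

Call:
{"name": "servo_tool", "arguments": {
  "turn": [
    [0, 0, 0],
    [0, 0, 0],
    [0, 0, 0],
    [0, 0, 0],
    [0, 0, 0],
    [0, 0, 0],
    [0, 0, 0]
  ],
  "dp": [
    [0, -0.03, 0],
    [0, -0.05, 0],
    [0, -0.07, 0],
    [0, -0.08, 0],
    [0, -0.08, 0],
    [0, -0.08, 0],
    [0, 0, 0]
  ],
  "jaw": [-0.2, -0.2, -0.2, -0.2, -0.2, -0.2, -0.2]
}}

```text
clock: 27.3
tool_pos: [487.2, 153.1, 273.9]
ee_rot: [-0.609, -0.36, -0.178, 0.685]
wrist_force: [1.1, -0.9, 0.2]
finger_gap: 34.2
```

```bash
python3 home.py; python3 st.py
python3 - <<'E'
from bb import *
F,M=W(0,0,45)
P,d,w=grab('side','12')
ov('side',P,205,285,180,270,9,'h12.png',bookbox(F,M)); show(P,205,285,180,270,9,'h12r.png')
E
```

```text
to home tool [ 2.9 62.7 -0.2] [-0.1  0.   0.1] Ftool [ 0.7  0.5 -1.2] T [-0.22  0.72  0.  ] 27.3 34.1672402025277
27.3 [487.2 153.1 273.9] [ 0.24   0.448 -0.82   2.281  2.178  0.492 -2.174] gap 34.2 F [ 1.1 -0.9  0.2] T [-0.22  0.72  0.  ]
```

View pics/h12r.png

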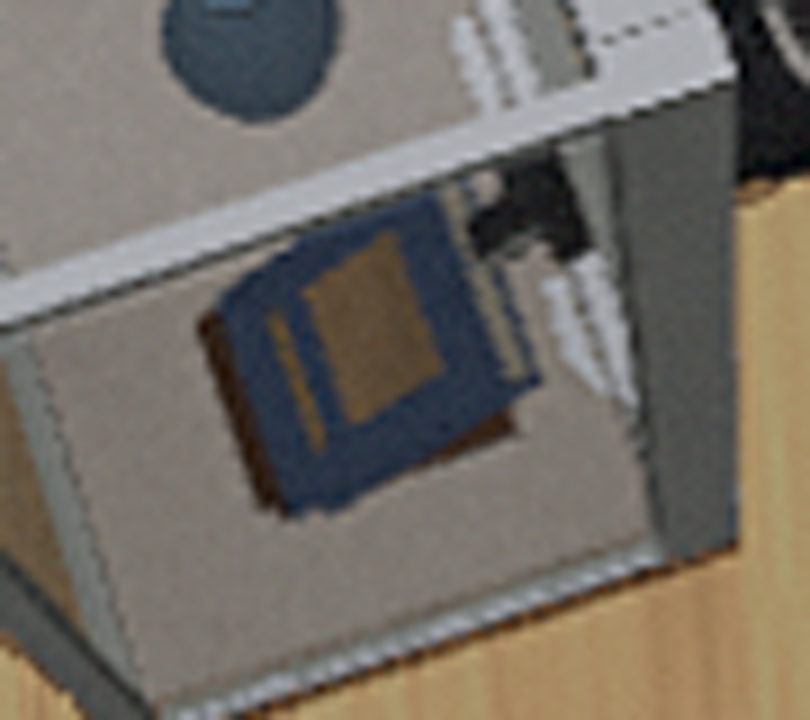

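Run:
```python
from ik import *
p,M,s=cur(); q=s['q']
M30=tool(np.radians(30),yaw); bar=c2w(-189,1,343)
a=p-100*M[:,1]
pts=[(a,M),(c2w(-315,120,440),M30),(bar-215*M30[:,1],M30)]
for t in pts:
    x,e,er=IK(*t,q,.02); q=x; print(t[0].round(0),x.round(2),round(e,1),round(er,1))
p1,M1=plan(p,M,*pts[0],5,-.2)
p1,M1=plan(p1,M1,*pts[1],7,-.2)
p1,M1=plan(p1,M1,*pts[2],7,-.2)
```

```text
[419. 134. 344.] [ 0.27  0.14 -0.81  2.37  2.01  0.27 -2.13] 0.0 0.0
[396. 119. 440.] [-0.17 -0.11 -0.29  2.24  0.16  0.5  -0.33] 0.1 0.2
[444.   9. 529.] [-0.13 -0.15 -0.01  2.07 -0.09  0.71  0.17] 0.0 0.0
max 0.0 20.1
{"turn":[[0.0,0.0,0.0],[0.0,0.0,0.0],[0.0,0.0,0.0],[0.0,0.0,0.0],[0.0,0.0,0.0]],"dp":[[0.0,-0.133,0.0],[0.0,-0.134,0.0],[0.0,-0.133,0.0],[0.0,-0.133,0.0],[0.0,-0.134,0.0]],"jaw":[-0.2,-0.2,-0.2,-0.2,-0.2]}
max 0.076 14.345992471767161
{"turn":[[-0.004,0.005,0.075],[-0.004,0.005,0.076],[-0.005,0.005,0.075],[-0.004,0.006,0.076],[-0.004,0.005,0.075],[-0.004,0.005,0.075],[-0.004,0.005,0.076]],"dp":[[0.047,-0.083,-0.007],[0.043,-0.084,-0.006],[0.04,-0.086,-0.007],[0.037,-0.087,-0.007],[0.034,-0.089,-0.007],[0.031,-0.089,-0.007],[0.026,-0.091,-0.008]],"jaw":[-0.2,-0.2,-0.2,-0.2,-0.2,-0.2,-0.2]}
max 0.0 21.521210467815237
{"turn":[[0.0,0.0,0.0],[0.0,0.0,0.0],[0.0,0.0,0.0],[0.0,0.0,0.0],[0.0,0.0,0.0],[0.0,0.0,0.0],[0.0,0.0,0.0]],"dp":[[0.058,-0.065,-0.113],[0.058,-0.065,-0.114],[0.057,-0.065,-0.113],[0.058,-0.064,-0.113],[0.058,-0.065,-0.113],[0.058,-0.065,-0.114],[0.058,-0.065,-0.113]],"jaw":[-0.2,-0.2,-0.2,-0.2,-0.2,-0.2,-0.2]}
```

Call:
{"name": "servo_tool", "arguments": {
  "turn": [
    [0, 0, 0],
    [0, 0, 0],
    [0, 0, 0],
    [0, 0, 0],
    [0, 0, 0],
    [0, 0, 0]
  ],
  "dp": [
    [0, -0.133, 0],
    [0, -0.133, 0],
    [0, -0.133, 0],
    [0, -0.133, 0],
    [0, -0.133, 0],
    [0, 0, 0]
  ],
  "jaw": [-0.2, -0.2, -0.2, -0.2, -0.2, -0.2]
}}

```text
clock: 28.1
tool_pos: [419.7, 133.6, 344.1]
ee_rot: [-0.609, -0.36, -0.178, 0.684]
wrist_force: [-0.1, -0.3, -0.2]
finger_gap: 34.0
```

Call:
{"name": "servo_tool", "arguments": {
  "turn": [
    [-0.002, 0.002, 0.038],
    [-0.002, 0.003, 0.038],
    [-0.002, 0.002, 0.038],
    [-0.002, 0.003, 0.038],
    [-0.002, 0.002, 0.038],
    [-0.002, 0.003, 0.038],
    [-0.002, 0.002, 0.038],
    [-0.002, 0.003, 0.038],
    [-0.002, 0.002, 0.038],
    [-0.002, 0.003, 0.038],
    [-0.002, 0.002, 0.038],
    [-0.002, 0.003, 0.038],
    [-0.002, 0.002, 0.038],
    [-0.002, 0.003, 0.038]
  ],
  "dp": [
    [0.024, -0.041, -0.003],
    [0.023, -0.042, -0.003],
    [0.022, -0.042, -0.003],
    [0.021, -0.042, -0.003],
    [0.02, -0.043, -0.003],
    [0.02, -0.043, -0.004],
    [0.019, -0.043, -0.004],
    [0.018, -0.044, -0.004],
    [0.017, -0.044, -0.004],
    [0.017, -0.044, -0.004],
    [0.016, -0.045, -0.004],
    [0.015, -0.045, -0.004],
    [0.013, -0.045, -0.004],
    [0.013, -0.045, -0.004]
  ],
  "jaw": [-0.2, -0.2, -0.2, -0.2, -0.2, -0.2, -0.2, -0.2, -0.2, -0.2, -0.2, -0.2, -0.2, -0.2]
}}

```text
clock: 29.85
tool_pos: [397.4, 119.1, 438.8]
ee_rot: [-0.654, -0.267, -0.091, 0.702]
wrist_force: [0.6, -1.0, -0.6]
finger_gap: 34.4
```

```bash
python3 bar.py 343
python3 - <<'E'
from plan import *
p,M,s=cur()
M30=tool(np.radians(30),yaw); bar=c2w(-189,1,343)
p1,M1=plan(p,M,bar-215*M30[:,1],M30,8,-.2)
E
```

```text
[  60.6  144.4 -118.8] [-0.1  0.  -0.4]
29.85 [397.4 119.1 438.8] [ 0.341 -0.098 -0.746  2.217  0.026  0.486 -0.182] gap 34.4 F [ 0.6 -1.  -0.6]
max 0.002 18.843964551017386
{"turn":[[-0.001,0.0,-0.002],[0.0,0.0,-0.002],[-0.001,0.0,-0.001],[0.0,0.0,-0.002],[-0.001,0.0,-0.002],[0.0,0.0,-0.002],[-0.001,0.001,-0.002],[0.0,0.0,-0.001]],"dp":[[0.049,-0.059,-0.099],[0.05,-0.059,-0.098],[0.049,-0.058,-0.099],[0.049,-0.059,-0.098],[0.05,-0.059,-0.099],[0.049,-0.058,-0.099],[0.05,-0.058,-0.099],[0.049,-0.059,-0.098]],"jaw":[-0.2,-0.2,-0.2,-0.2,-0.2,-0.2,-0.2,-0.2]}
```

Call:
{"name": "servo_tool", "arguments": {
  "turn": [
    [-0.001, 0, -0.002],
    [0, 0, -0.002],
    [-0.001, 0, -0.001],
    [0, 0, -0.002],
    [-0.001, 0, -0.002],
    [0, 0, -0.002],
    [0, 0, -0.002],
    [0, 0, -0.001],
    [0, 0, 0]
  ],
  "dp": [
    [0.049, -0.059, -0.099],
    [0.05, -0.059, -0.098],
    [0.049, -0.058, -0.099],
    [0.049, -0.059, -0.098],
    [0.05, -0.059, -0.099],
    [0.049, -0.058, -0.099],
    [0.05, -0.058, -0.099],
    [0.049, -0.059, -0.098],
    [0, 0, 0]
  ],
  "jaw": [-0.2, -0.2, -0.2, -0.2, -0.2, -0.2, -0.2, -0.2, -0.2]
}}

```text
clock: 30.98
tool_pos: [443.7, 8.0, 529.7]
ee_rot: [-0.654, -0.269, -0.095, 0.701]
wrist_force: [0.3, 0.1, -0.3]
finger_gap: 34.7
```

```bash
python3 bar.py 343
python3 - <<'E'
from ov import *
P,d,W=grab('top','13'); show(P,60,230,150,350,4,'t13.png')
C=np.stack([(W-CO)@cx,(W-CO)@cy,W[...,2]],-1); x,y,z=C[...,0],C[...,1],C[...,2]
m=(x>-205)&(x<-180)&(abs(y)<75)&(abs(y)>25)&(z>320)&(z<370); q=C[m]; print(len(q),q.mean(0).round(1))
E
```

```text
[ -0.6 215.5   0.9] [ 0.  -0.1  0.1]
30.975 [443.7   8.  529.7] [ 0.376 -0.129 -0.451  2.041 -0.217  0.707  0.297] gap 34.7 F [ 0.3  0.1 -0.3]
150 [-189.6    0.8  346.1]
```

View pics/t13.png

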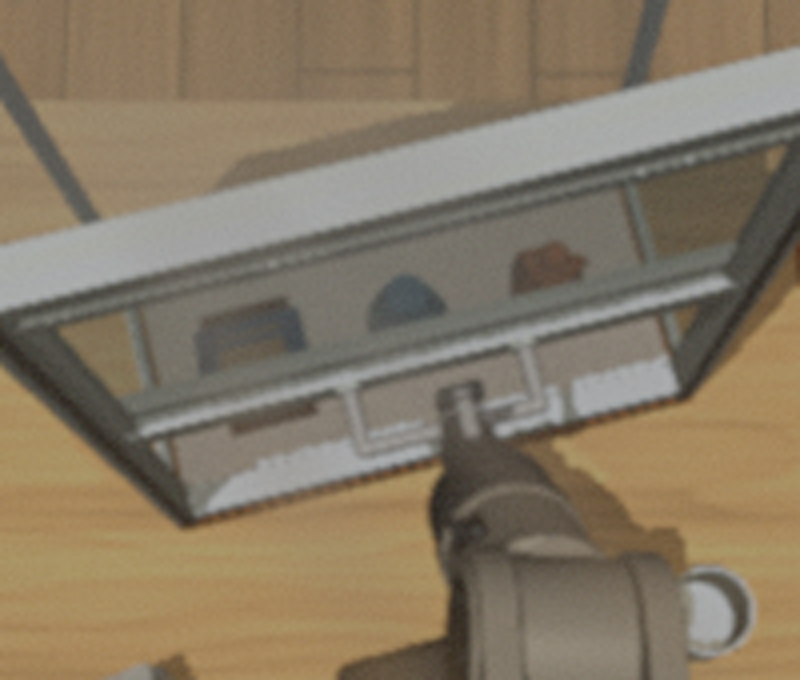

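Handle unchanged at about z 343. Approach 60 mm and close.

Call:
{"name": "servo_tool", "arguments": {
  "turn": [
    [0, 0, 0],
    [0, 0, 0],
    [0, 0, 0],
    [0, 0, 0],
    [0, 0, 0],
    [0, 0, 0],
    [0, 0, 0],
    [0, 0, 0],
    [0, 0, 0],
    [0, 0, 0],
    [0, 0, 0],
    [0, 0, 0]
  ],
  "dp": [
    [0, 0.08, 0.003],
    [0, 0.08, 0.003],
    [0, 0.08, 0],
    [0, 0.08, 0],
    [0, 0.08, 0],
    [0, 0, 0],
    [0, 0, 0],
    [0, 0, 0],
    [0, 0, 0],
    [0, 0, 0],
    [0, 0, 0],
    [0, 0, 0]
  ],
  "jaw": [-0.2, -0.2, -0.2, -0.2, -0.2, -0.2, -1, -1, -1, -1, -1, -1],
  "squeeze": 40
}}

```text
clock: 32.52
tool_pos: [470.8, 17.1, 477.4]
ee_rot: [-0.654, -0.269, -0.094, 0.701]
wrist_force: [-5.6, -0.3, -0.2]
finger_gap: 10.8
```

```bash
python3 bar.py 343
python3 - <<'E'
from ik import *
p,M,s=cur(); q=s['q']
for d in range(30,300,30):
    x,e,er=IK(p-np.array([0,0,d]),M,q,.02); q=x; print(d,x.round(2),round(e,1),round(er,1))
E
```

```text
[  1.1 156.   -1.1] [0. 0. 0.]
32.525 [470.8  17.1 477.4] [ 0.364 -0.025 -0.496  2.074 -0.133  0.572  0.214] gap 10.8 F [-5.6 -0.3 -0.2]
30 [ 0.36  0.01 -0.5   2.12 -0.11  0.5   0.19] 0.0 0.0
60 [ 0.34  0.05 -0.5   2.16 -0.07  0.42  0.16] 0.0 0.0
90 [ 0.32  0.09 -0.49  2.19 -0.02  0.35  0.12] 0.0 0.0
120 [ 0.28  0.14 -0.46  2.23  0.05  0.27  0.06] 0.0 0.0
150 [ 0.21  0.19 -0.39  2.26  0.11  0.19 -0.  ] 0.0 0.0
180 [ 0.42  0.28 -0.64  2.27  0.75  0.17 -0.61] 0.1 0.3
210 [ 0.45  0.36 -0.68  2.29  1.31  0.17 -1.15] 0.1 0.2
240 [ 0.55  0.47 -0.82  2.3   1.7   0.27 -1.49] 0.0 0.1
270 [ 0.6   0.58 -0.89  2.31  1.88  0.37 -1.63] 0.0 0.0
```

Call:
{"name": "servo_tool", "arguments": {
  "turn": [
    [0, 0, 0],
    [0, 0, 0],
    [0, 0, 0],
    [0, 0, 0],
    [0, 0, 0],
    [0, 0, 0],
    [0, 0, 0],
    [0, 0, 0],
    [0, 0, 0],
    [0, 0, 0],
    [0, 0, 0],
    [0, 0, 0]
  ],
  "dp": [
    [-0.015, 0.026, 0],
    [-0.03, 0.052, 0],
    [-0.03, 0.052, 0],
    [-0.03, 0.052, 0],
    [-0.03, 0.052, 0],
    [-0.03, 0.052, 0],
    [-0.03, 0.052, 0],
    [-0.03, 0.052, 0],
    [-0.03, 0.052, 0],
    [-0.03, 0.052, 0],
    [-0.03, 0.052, 0],
    [-0.03, 0.052, 0]
  ],
  "jaw": [-1, -1, -1, -1, -1, -1, -1, -1, -1, -1, -1, -1]
}}

```text
clock: 34.02
tool_pos: [470.9, 17.2, 373.8]
ee_rot: [-0.654, -0.269, -0.094, 0.701]
wrist_force: [-10.1, -3.0, 4.4]
finger_gap: 10.4
```

```bash
python3 bar.py 239
```

```text
[  0.9 156.2  -1.1] [0. 0. 0.]
34.025 [470.9  17.2 373.8] [ 0.315  0.114 -0.49   2.207  0.017  0.312  0.083] gap 10.4 F [-10.1  -3.    4.4]
```

Call:
{"name": "servo_tool", "arguments": {
  "turn": [
    [0, 0, 0],
    [0, 0, 0],
    [0, 0, 0],
    [0, 0, 0],
    [0, 0, 0],
    [0, 0, 0],
    [0, 0, 0],
    [0, 0, 0],
    [0, 0, 0],
    [0, 0, 0]
  ],
  "dp": [
    [-0.017, 0.029, 0],
    [-0.017, 0.029, 0],
    [-0.017, 0.029, 0],
    [-0.017, 0.029, 0],
    [-0.017, 0.029, 0],
    [-0.017, 0.029, 0],
    [-0.017, 0.029, 0],
    [-0.017, 0.029, 0],
    [-0.017, 0.029, 0],
    [-0.017, 0.029, 0]
  ],
  "jaw": [-1, -1, -1, -1, -1, -1, -1, -1, -1, -1]
}}

```text
clock: 35.28
tool_pos: [470.8, 17.2, 323.6]
ee_rot: [-0.654, -0.269, -0.094, 0.701]
wrist_force: [-9.8, -1.6, 4.9]
finger_gap: 10.4
```

```bash
python3 bar.py 189
```

```text
[  1.  156.1  -1.1] [0.  0.  0.1]
35.275 [470.8  17.2 323.6] [ 0.225  0.195 -0.411  2.261  0.163  0.182 -0.054] gap 10.4 F [-9.8 -1.6  4.9]
```

Call:
{"name": "servo_tool", "arguments": {
  "turn": [
    [0, 0, 0],
    [0, 0, 0],
    [0, 0, 0],
    [0, 0, 0],
    [0, 0, 0],
    [0, 0, 0]
  ],
  "dp": [
    [-0.01, 0.0173, 0],
    [-0.01, 0.0173, 0],
    [-0.01, 0.0173, 0],
    [-0.01, 0.0173, 0],
    [-0.01, 0.0173, 0],
    [-0.01, 0.0173, 0]
  ],
  "jaw": [-1, -1, -1, -1, -1, -1]
}}

```text
clock: 36.02
tool_pos: [470.8, 17.2, 305.6]
ee_rot: [-0.654, -0.269, -0.095, 0.7]
wrist_force: [-10.2, -0.9, 3.8]
finger_gap: 10.5
```

```bash
python3 bar.py 171
```

```text
[  1.  156.1  -1.1] [0.1 0.  0.1]
36.025 [470.8  17.2 305.6] [ 0.418  0.26  -0.633  2.264  0.65   0.173 -0.515] gap 10.5 F [-10.2  -0.9   3.8]
```

Call:
{"name": "servo_tool", "arguments": {
  "turn": [
    [0, 0, 0],
    [0, 0, 0],
    [0, 0, 0],
    [0, 0, 0],
    [0, 0, 0],
    [0, 0, 0],
    [0, 0, 0],
    [0, 0, 0],
    [0, 0, 0],
    [0, 0, 0],
    [0, 0, 0],
    [0, 0, 0],
    [0, 0, 0],
    [0, 0, 0]
  ],
  "dp": [
    [-0.013, 0.023, 0],
    [-0.013, 0.023, 0],
    [-0.013, 0.023, 0],
    [-0.013, 0.023, 0],
    [-0.017, 0.029, 0],
    [-0.017, 0.029, 0],
    [-0.017, 0.029, 0],
    [-0.017, 0.029, 0],
    [-0.017, 0.029, 0],
    [-0.017, 0.029, 0],
    [-0.017, 0.029, 0],
    [-0.017, 0.029, 0],
    [-0.017, 0.029, 0],
    [-0.017, 0.029, 0]
  ],
  "jaw": [-1, -1, -1, -1, -1, -1, -1, -1, -1, -1, -1, -1, -1, -1]
}}

```text
clock: 37.78
tool_pos: [470.8, 17.1, 239.2]
ee_rot: [-0.654, -0.269, -0.095, 0.701]
wrist_force: [-9.6, -2.4, 3.9]
finger_gap: 10.4
```

```bash
python3 bar.py 105
```

```text
[  1.1 155.8  -1.1] [-0.  -0.   0.1]
37.775 [470.8  17.1 239.2] [ 0.48   0.438 -0.729  2.302  1.726  0.222 -1.536] gap 10.4 F [-9.6 -2.4  3.9]
```

Call:
{"name": "servo_tool", "arguments": {
  "turn": [
    [0, 0, 0],
    [0, 0, 0],
    [0, 0, 0],
    [0, 0, 0],
    [0, 0, 0],
    [0, 0, 0],
    [0, 0, 0],
    [0, 0, 0]
  ],
  "dp": [
    [-0.017, 0.029, 0],
    [-0.017, 0.029, 0],
    [-0.017, 0.029, 0],
    [-0.017, 0.029, 0],
    [-0.013, 0.023, 0],
    [-0.01, 0.0173, 0],
    [-0.007, 0.012, 0],
    [0, 0, 0]
  ],
  "jaw": [-1, -1, -1, -1, -1, -1, -1, -1]
}}

```text
clock: 38.78
tool_pos: [470.9, 17.0, 209.9]
ee_rot: [-0.654, -0.269, -0.095, 0.701]
wrist_force: [-6.2, -1.9, -1.3]
finger_gap: 10.5
```

```bash
python3 bar.py 76
```

```text
[  1.4 155.5  -1.1] [-0.  -0.1  0.1]
38.775 [470.9  17.  209.9] [ 0.542  0.543 -0.813  2.309  1.916  0.319 -1.681] gap 10.5 F [-6.2 -1.9 -1.3]
```

Now 2 mm steps until the stop shows.

Call:
{"name": "servo_tool", "arguments": {
  "turn": [
    [0, 0, 0],
    [0, 0, 0],
    [0, 0, 0]
  ],
  "dp": [
    [-0.007, 0.012, 0],
    [-0.007, 0.012, 0],
    [0, 0, 0]
  ],
  "jaw": [-1, -1, -1]
}}

```text
clock: 39.15
tool_pos: [470.8, 17.0, 205.8]
ee_rot: [-0.654, -0.269, -0.095, 0.701]
wrist_force: [-7.4, -1.7, 1.5]
finger_gap: 10.6
```

Call:
{"name": "servo_tool", "arguments": {
  "turn": [
    [0, 0, 0],
    [0, 0, 0]
  ],
  "dp": [
    [-0.007, 0.012, 0],
    [0, 0, 0]
  ],
  "jaw": [-1, -1]
}}

```text
clock: 39.4
tool_pos: [470.5, 17.2, 205.3]
ee_rot: [-0.654, -0.271, -0.095, 0.7]
wrist_force: [-24.6, -7.6, 33.5]
finger_gap: 10.7
```

Call:
{"name": "servo_tool", "arguments": {
  "turn": [
    [0, 0, 0],
    [0, 0, 0],
    [0, 0, 0],
    [0, 0, 0],
    [0, 0, 0],
    [0, 0, 0]
  ],
  "dp": [
    [0.003, -0.006, 0],
    [0, 0, 0],
    [0, 0, 0],
    [0, 0, 0],
    [0, 0, 0],
    [0, 0, 0]
  ],
  "jaw": [-1, -1, -0.2, -0.2, -0.2, -0.2]
}}

```text
clock: 40.15
tool_pos: [472.4, 17.4, 205.5]
ee_rot: [-0.653, -0.27, -0.096, 0.701]
wrist_force: [-0.2, -0.3, 0.6]
finger_gap: 34.6
```

```bash
python3 bar.py 70
python3 - <<'E'
from ik import *
p,M,s=cur(); q=s['q']
for d in(30,60,90,120):
    x,e,er=IK(p-d*M[:,1],M,q,.02); q=x; print(d,x.round(2),round(e,1),round(er,1))
E
```

```text
[ -1.3 156.   -1. ] [0.  0.  0.2]
40.15 [472.4  17.4 205.5] [ 0.548  0.562 -0.824  2.307  1.942  0.337 -1.698] gap 34.6 F [-0.2 -0.3  0.6]
30 [ 0.54  0.46 -0.79  2.33  1.84  0.26 -1.64] 0.0 0.0
60 [ 0.51  0.35 -0.73  2.35  1.65  0.17 -1.48] 0.0 0.1
90 [ 0.68  0.3  -0.9   2.36  1.27  0.18 -1.1 ] 0.1 0.1
120 [ 0.96  0.29 -1.18  2.36  1.01  0.25 -0.82] 0.0 0.1
```

Call:
{"name": "servo_tool", "arguments": {
  "turn": [
    [0, 0, 0],
    [0, 0, 0],
    [0, 0, 0],
    [0, 0, 0],
    [0, 0, 0],
    [0, 0, 0],
    [0, 0, 0],
    [0, 0, 0],
    [0, 0, 0],
    [0, 0, 0],
    [0, 0, 0]
  ],
  "dp": [
    [0, -0.04, 0],
    [0, -0.06, 0],
    [0, -0.06, 0],
    [0, -0.06, 0],
    [0, -0.06, 0],
    [0, -0.06, 0],
    [0, -0.06, 0],
    [0, -0.06, 0],
    [0, -0.06, 0],
    [0, -0.06, 0],
    [0, 0, 0]
  ],
  "jaw": [-0.2, -0.2, -0.2, -0.2, -0.2, -0.2, -0.2, -0.2, -0.2, -0.2, -0.2]
}}

```text
clock: 41.52
tool_pos: [429.6, 6.2, 281.4]
ee_rot: [-0.654, -0.271, -0.096, 0.7]
wrist_force: [0.5, 0.0, 0.8]
finger_gap: 34.0
```

```bash
python3 bar.py 70
python3 - <<'E'
from bb import *
from ov import *
F,M=W(0,0,45)
P,d,w=grab('side','14'); cv2.imwrite('pics/s14.png',P[:,:,::-1]); ov('side',P,205,285,180,270,9,'h14.png',bookbox(F,M))
P,d,w=grab('top','14'); cv2.imwrite('pics/t14.png',P[:,:,::-1]); show(P,90,215,180,330,5,'t14z.png')
C=np.stack([(w-CO)@cx,(w-CO)@cy,w[...,2]],-1); x,y,z=C[...,0],C[...,1],C[...,2]
m=(x>-205)&(x<-180)&(abs(y)<75)&(abs(y)>20)&(z>40)&(z<150); q=C[m]; print(len(q),q.mean(0).round(1))
E
```

```text
[ -1.6 243.9  -0.6] [0.1 0.  0.3]
41.525 [429.6   6.2 281.4] [ 0.664  0.306 -0.885  2.357  1.296  0.182 -1.121] gap 34.0 F [0.5 0.  0.8]
102 [-189.3    3.6   74.3]
```

View pics/s14.png

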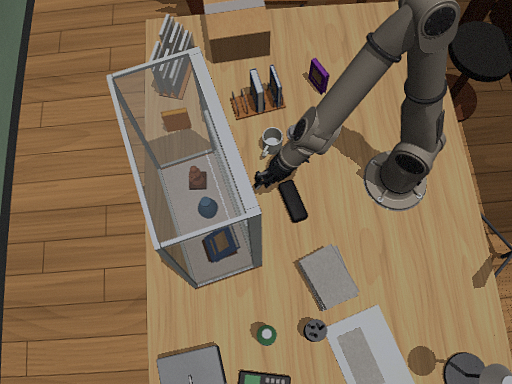

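View pics/t14.png

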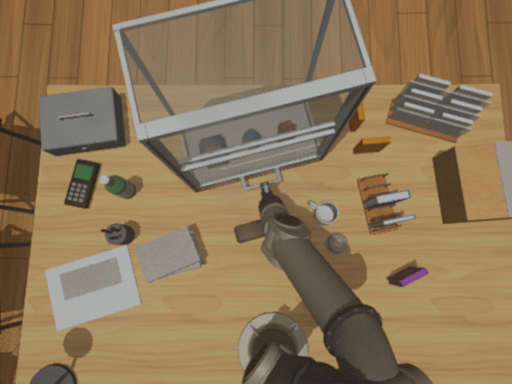

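View pics/h14.png

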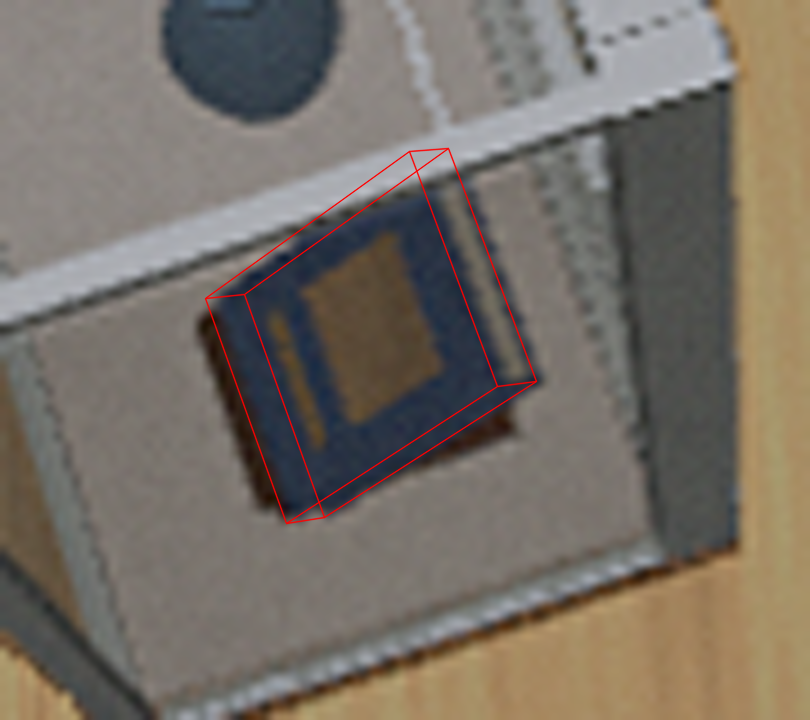

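View pics/t14z.png

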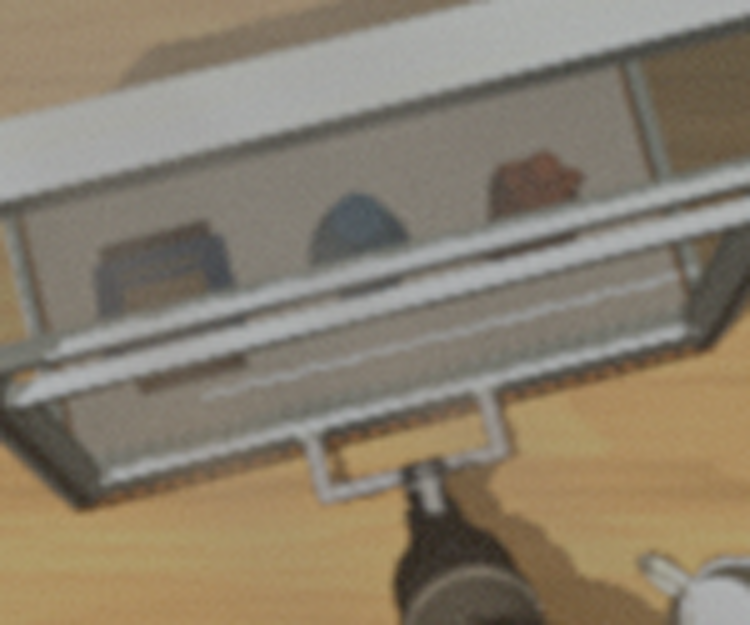

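Run:
```python
from station import *
print(state()['clock']); print(hand_in())
```

```text
41.625
the job is handed in; nothing more can be done
None
```

The book is on show on the cradle and the sash is shut. I handed in at 41.6 s, and `hand_in()` returned no verdict.

I raised the sash by its handle from about 33 mm open to about 273 mm. I then took the shortest book from the rack, held it at 45° and brought it in under the sash. I felt for the slope and the ledge before releasing it, backed out, and drew the sash down slowly by its handle to its stop.

**Last checks that passed:**
- **Book:** in the side view it lies front panel up, within about 1 px (around 3 mm) of its expected place on the cradle. It did not shift when I released it. The pictures put it within about 1–1.5 mm of centre sideways.
- **Sash:** I felt the bottom stop (33 N upward at the wrist), and the handle height in the depth image, 74 mm at the bar's top, agrees with fully shut.
- **Everything else:** the last full views show the vase, figurine, other two books and the table items still in place. The gripper was clear of the handle with no load on it.

**Did not agree:**
- **Cradle position:** the slope and ledge were met about 4.5 mm nearer the sash than my picture fit of the cradle gave. I seated the book by that contact, not by the fit.
- **Contact force:** pressing the held book onto the ledge briefly reached about 64 N at the wrist. That is well under the 120 N limit, but higher than I intended.

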